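Find the thrusters and put them away in the paint drawer

TASK

One of the three closed parts boxes holds the model's thrusters: pull the drawer right open, then look through the boxes, never having more than one lid off at a time, until you find them, and lay every thruster flat in the drawer with its square stub upwards. Leave the other parts in their boxes, put each box's own lid back fully home, push the drawer shut, and do not disturb the figure, the jar or the spray can.

Things in the scene. Friction and masses are not known exactly. Their poses are not given: they have to be found in the camera images.
- box_a: one of three like plywood boxes, fixed to the bench: 140 mm (its x) by 106 mm (its y) by 56 mm high outside, walls and floor 5 mm. Origin: centre of its underside. Contents differ from box to box and do not show while the lid is on.
- lid_a_grip (a point): lift-off plywood lid of box_a (loose, 0.14 kg): a plate 140 x 106 x 6 mm with a plug 122 x 88 x 6 mm under it that drops inside the walls (4 mm of play each side), and a dark wooden grip bar on top, 50 mm long (its x) by 14 mm wide (its y) by 30 mm tall. The point is the bar's centre, 27 mm above the plug's underside and 15 mm above the plate's top. Seated, it is 77 mm above the box's underside, and the lid's x lies along the box's x.
- box_b: one of three like plywood boxes, fixed to the bench: 140 mm (its x) by 106 mm (its y) by 56 mm high outside, walls and floor 5 mm. Origin: centre of its underside. Contents differ from box to box and do not show while the lid is on.
- lid_b_grip (a point): lift-off plywood lid of box_b (loose, 0.14 kg): a plate 140 x 106 x 6 mm with a plug 122 x 88 x 6 mm under it that drops inside the walls (4 mm of play each side), and a dark wooden grip bar on top, 50 mm long (its x) by 14 mm wide (its y) by 30 mm tall. The point is the bar's centre, 27 mm above the plug's underside and 15 mm above the plate's top. Seated, it is 77 mm above the box's underside, and the lid's x lies along the box's x.
- box_c: one of three like plywood boxes, fixed to the bench: 140 mm (its x) by 106 mm (its y) by 56 mm high outside, walls and floor 5 mm. Origin: centre of its underside. Contents differ from box to box and do not show while the lid is on.
- lid_c_grip (a point): lift-off plywood lid of box_c (loose, 0.14 kg): a plate 140 x 106 x 6 mm with a plug 122 x 88 x 6 mm under it that drops inside the walls (4 mm of play each side), and a dark wooden grip bar on top, 50 mm long (its x) by 14 mm wide (its y) by 30 mm tall. The point is the bar's centre, 27 mm above the plug's underside and 15 mm above the plate's top. Seated, it is 77 mm above the box's underside, and the lid's x lies along the box's x.
- mat: small green rubber cutting mat fixed flat on the bench, 160 mm (its x) by 124 mm (its y), 2 mm thick; origin at the centre of its underside. It is kept free and holds one lid.
- cab_drawer0 (a joint): drawer of the low grey cabinet (cabinet fixed, 220 x 220 mm, 100 mm high): m pulled out, 0 shut, 0.15 the stop; it slides towards the cabinet's front, -x of drawer_floor, against about 1 N of friction, and stays where left.
- cab_drawer0_handle (a point): middle of the drawer's horizontal steel bar handle (about 10 mm thick, 110 mm long along the drawer's y), 35 mm in front of the white drawer front, 38 mm below the cabinet's top; moves with the drawer, x axis into the cabinet.
- drawer_floor (a point): centre of the drawer's inner floor (moves with the drawer), 22 mm above the bench; inside the drawer is 175 mm (x) by 178 mm (y), side walls 56 mm high. x points into the cabinet, so the front wall is at x = -87 mm; pulled out by d, the part from x = -87 mm to x = -93 mm + d is open from above. There is 66 mm of room above the floor when shut.
- thruster_0_center (a point): grey plastic thruster (two or three alike are there): flat body 30 mm (x) by 76 mm (y, nozzle at each end), 18 mm high; square stub 16 x 16 mm rising 22 mm from the middle of its top. 0.06 kg. Point: on the stub's axis, 20 mm above the underside, 20 mm below the stub's top. z: up the stub. Starts flat in one box, long way along the box's y, perhaps close to wall or neighbour; pinch the stub along y.
- thruster_1_center (a point): grey plastic thruster (two or three alike are there): flat body 30 mm (x) by 76 mm (y, nozzle at each end), 18 mm high; square stub 16 x 16 mm rising 22 mm from the middle of its top. 0.06 kg. Point: on the stub's axis, 20 mm above the underside, 20 mm below the stub's top. z: up the stub. Starts flat in one box, long way along the box's y, perhaps close to wall or neighbour; pinch the stub along y.
- thruster_2_center (a point): grey plastic thruster (two or three alike are there): flat body 30 mm (x) by 76 mm (y, nozzle at each end), 18 mm high; square stub 16 x 16 mm rising 22 mm from the middle of its top. 0.06 kg. Point: on the stub's axis, 20 mm above the underside, 20 mm below the stub's top. z: up the stub. Starts flat in one box, long way along the box's y, perhaps close to wall or neighbour; pinch the stub along y.
- shield_0_center (a point): grey plastic shield plate, not wanted: 44 x 86 mm, 8 mm thick, with a low rib on top; lies flat in one of the boxes. Point: its centre, 7 mm above its underside.
- wheel_0_center (a point): grey plastic wheel, not wanted: 46 mm across, 24 mm thick, lying flat in one of the boxes. Point: its centre, 12 mm above its underside.
- shield_1_center (a point): grey plastic shield plate, not wanted: 44 x 86 mm, 8 mm thick, with a low rib on top; lies flat in one of the boxes. Point: its centre, 7 mm above its underside.
- wheel_1_center (a point): grey plastic wheel, not wanted: 46 mm across, 24 mm thick, lying flat in one of the boxes. Point: its centre, 12 mm above its underside.
- paint_jar: bystander: glass paint jar, 48 mm across, 62 mm tall, standing beyond the boxes; origin at the centre of its underside.
- spray_can: bystander: plain spray can, 54 mm across, 130 mm tall, standing beyond the boxes; origin at the centre of its underside.
- figure: bystander: finished robot model on a round black base 90 mm across, 143 mm tall, standing beyond the boxes; origin at the centre of its underside.
Not all that is in view belongs to the job. What is shaped like the box_b but blue or green is not meant.

How it is judged:
On the way, in this order (a step that is already met when the one before it is completed fails the run):
1. the drawer is pulled open (at least 90 mm) while every lid is still on (value of joint cab_drawer0 above 0.09 m and not (distance between lid_a_grip and box_a above 0.12 m) and not (distance between lid_b_grip and box_b above 0.12 m) and not (distance between lid_c_grip and box_c above 0.12 m)), for 0.2 s.
2. the lid is off the box that holds the thrusters (distance between lid_a_grip and box_a above 0.12 m), for 0.2 s.
3. every thruster lies flat in the open drawer, stub up (x of thruster_0_center in the frame of drawer_floor between -0.09 and 0.09 m and y of thruster_0_center in the frame of drawer_floor between -0.088 and 0.088 m and z of thruster_0_center in the frame of drawer_floor between 0.01 and 0.03 m and angle between each of thruster_0_center, thruster_1_center, thruster_2_center's own z axis and vertical below 0.2 rad and x of thruster_1_center in the frame of drawer_floor between -0.09 and 0.09 m and y of thruster_1_center in the frame of drawer_floor between -0.088 and 0.088 m and z of thruster_1_center in the frame of drawer_floor between 0.01 and 0.03 m and x of thruster_2_center in the frame of drawer_floor between -0.09 and 0.09 m and y of thruster_2_center in the frame of drawer_floor between -0.088 and 0.088 m and z of thruster_2_center in the frame of drawer_floor between 0.01 and 0.03 m and value of joint cab_drawer0 above 0.06 m), for 0.2 s.
At the end, for the whole second after the job is handed in: Every thruster lies in the drawer, flat, stub up (within 0.2 rad); the drawer is shut to within 8 mm; each box wears its own lid, seated (within 9 mm sideways, 4 mm in height, 0.05 rad of level, bar along the box); the shields and wheels are in the boxes they started in (horizontal distance between lid_a_grip and box_a below 0.009 m and z of lid_a_grip in the frame of box_a below 0.081 m and angle between each of lid_a_grip, lid_b_grip, lid_c_grip's own z axis and vertical below 0.05 rad and angle between the x axis of lid_a_grip and the x axis of box_a, either way round below 0.2 rad and horizontal distance between lid_b_grip and box_b below 0.009 m and z of lid_b_grip in the frame of box_b below 0.081 m and angle between the x axis of lid_b_grip and the x axis of box_b, either way round below 0.2 rad and horizontal distance between lid_c_grip and box_c below 0.009 m and z of lid_c_grip in the frame of box_c below 0.081 m and angle between the x axis of lid_c_grip and the x axis of box_c, either way round below 0.2 rad and x of thruster_0_center in the frame of drawer_floor between -0.09 and 0.09 m and y of thruster_0_center in the frame of drawer_floor between -0.088 and 0.088 m and z of thruster_0_center in the frame of drawer_floor between 0.01 and 0.03 m and angle between each of thruster_0_center, thruster_1_center, thruster_2_center's own z axis and vertical below 0.2 rad and x of thruster_1_center in the frame of drawer_floor between -0.09 and 0.09 m and y of thruster_1_center in the frame of drawer_floor between -0.088 and 0.088 m and z of thruster_1_center in the frame of drawer_floor between 0.01 and 0.03 m and x of thruster_2_center in the frame of drawer_floor between -0.09 and 0.09 m and y of thruster_2_center in the frame of drawer_floor between -0.088 and 0.088 m and z of thruster_2_center in the frame of drawer_floor between 0.01 and 0.03 m and value of joint cab_drawer0 below 0.008 m and x of shield_0_center in the frame of box_b between -0.066 and 0.066 m and y of shield_0_center in the frame of box_b between -0.05 and 0.05 m and z of shield_0_center in the frame of box_b between 0 and 0.045 m and x of shield_1_center in the frame of box_b between -0.066 and 0.066 m and y of shield_1_center in the frame of box_b between -0.05 and 0.05 m and z of shield_1_center in the frame of box_b between 0 and 0.045 m and x of wheel_0_center in the frame of box_c between -0.066 and 0.066 m and y of wheel_0_center in the frame of box_c between -0.05 and 0.05 m and z of wheel_0_center in the frame of box_c between 0 and 0.045 m and x of wheel_1_center in the frame of box_c between -0.066 and 0.066 m and y of wheel_1_center in the frame of box_c between -0.05 and 0.05 m and z of wheel_1_center in the frame of box_c between 0 and 0.045 m); the robot touches nothing.
It fails at once if two boxes stand open (lids off) at once ((distance between lid_a_grip and box_a above 0.12 m and distance between lid_b_grip and box_b above 0.12 m) or (distance between lid_a_grip and box_a above 0.12 m and distance between lid_c_grip and box_c above 0.12 m) or (distance between lid_b_grip and box_b above 0.12 m and distance between lid_c_grip and box_c above 0.12 m)).
It fails at once if the figure, the jar or the spray can is shifted by more than 30 mm or knocked over (distance of any of paint_jar, spray_can, figure from where it was at the start of the episode above 0.03 m or angle between any of paint_jar, spray_can, figure's own z axis and vertical above 0.5 rad).
Of thruster_0, thruster_1, thruster_2 only 2 to 3 are there at a start; the rules pass over those that are not, and their reading is None.
At some moment in a run one of thruster_0, thruster_1, thruster_2 may be knocked a few centimetres aside while the robot is not near it.
It also fails if it takes over 210 s, if anything falls off the work surface, if the arm or the gripper's body presses on something with over 40 N, if the wrist force passes 120 N, or if a joint passes its speed limit or range.

ROBOT

A 7-joint arm with a two-finger parallel gripper is mounted at the origin on the work surface. World frame = base frame: x ahead of the robot, y to its left, z up, the work surface at z = 0. Lengths are in m, angles in rad, forces in N, time in s.
With the tool pointing down it reaches from about 0.425 to 0.925 m from the base axis. Payload 6.8 kg.
Tool frame: the origin (TCP) lies midway between the tips of the shut fingers; the grasp point (between the pads) lies 19 mm behind it; z points along the fingers, y is the line along which they close (so a half turn about z gives the same grasp; the last joint's range is limited). The gripper opens to 85 mm and grips with 20 to 120 N. Pads are 22 mm wide; open, the fingers measure 114 mm over their backs; the gripper's body (76 mm by 85 mm) begins 54 mm behind the grasp point. The pads swing forward as they close: fully open they stand 13 mm farther back than shut.
Start: joints at [1.18, 0.477, 0.022, 1.555, -0.011, 1.109, -0.083], TCP at [0.188, -0.648, 0.231] pointing down, gripper open.
Joint ranges: [-2.96, 2.96], [-0.34, 2.1], [-1.41, 1.46], [0.24, 2.44], [-1.37, 4.51], [0.17, 1.92], [-2.96, 2.96]. Speed limits (rad/s): [2.39, 2.39, 3.14, 3.14, 3.14, 3.14, 3.14].

INTERFACE

Orientations are given as a rotation vector (axis times angle).
In Python, from bench import get_obs, grab_frame, camera_params, r gives the robot as it stands.
- The arm moves only by the shell command python3 -m jog 'ROWS' [FORCE]. ROWS is JSON, a list of rows, each an object of numbers: "rx", "ry", "rz": the turn, a rotation vector about the world's x, y, z scaled (see below); "x", "y", "z": the shift along the world's x, y, z scaled (see below); "jaw": the opening, from -1 (shut) to 1 (fully open). In form: [{"rx": .., "ry": .., "rz": .., "x": .., "y": .., "z": .., "jaw": ..}, ...]. A call has 1 to 8 rows; each row shifts and turns the commanded pose from where the row before left it; what a row does not reach is not made up. The controller multiplies each number of a shift by 60 mm and each number of a turn by 10 degrees. A row lasts 1/8 s, in which the tool goes at most 62.5 mm and 10.7 degrees, less where a joint would pass 70% of its speed; a pose out of reach is approached as far as the arm can. A call with a number of a shift or a turn outside -1 to 1 is refused whole. A call with a gripper value outside its range is refused whole. The fingers move at their own pace and stop on an object; FORCE is the grip in N (left out, the last holds). Time passes only in rows, so rows that do not move let the fingers close. It gives the time, the measured TCP pose, the force, the opening and the grip force at its end, in the units of the state.
- get_obs(): the state, without advancing time (a new reading comes with each control period).
- grab_frame(name): name is "scene" or "top"; returns the picture (384x512x3 uint8, red, green, blue); there is no depth.
- camera_params(name): a dict with "fx", "fy", "cx", "cy" (pixels), "R" (3x3) and "t" (3): a world point X has camera coordinates R X + t. Camera axes: x right, y down, z forward; pixel columns grow to the right and rows downward; lengths in m; the calibration is good to about 2 mm. A picture is of the moment at which its call begins. camera_params takes no time and is no camera call.
- r.hand_in(): hands the job in; it is judged then, once.
The state is a dict: "clock": time; "joints": joint angles; "qvel": joint speeds; "tau": joint torques, N m; "tcp_pos": TCP position; "orientation": TCP orientation; "contact_force": force on the tool from outside, world axes, zero at the start; "moment": the same for the moment, N m; "grip_width": finger opening in m; "gripper_force": force on a finger pad.
Only numpy, scipy, OpenCV 4.12 (cv2) and the standard library are available. Lean on these libraries where they do the work, as an engineer would, in place of code of your own. Each camera call takes 0.05 s, during which the arm holds its last target. There are 200 camera calls.

## Working session

There is one attempt and no reset: what is moved stays moved. The work goes in short steps, Python scripts to look and compute and a shell command to move; the robot and the scene stay as the last step left them, time stands still between calls to the robot, and variables do not carry over. Pictures are saved under pics/ and viewed, at most 14 in all, crops included, and the job is handed in when it is done.

```bash
mkdir -p pics; ls; python3 - <<'E'
from bench import *
import cv2,json
o=get_obs();print({k:o[k] for k in('clock','tcp_pos','orientation','grip_width')})
for n in('scene','top'):
    cv2.imwrite(f'pics/{n}0.png',cv2.cvtColor(grab_frame(n),cv2.COLOR_RGB2BGR)); print(n,camera_params(n))
E
```

```text
pics
{'clock': 0.0, 'tcp_pos': array([ 0.18814052, -0.64762276,  0.23032206]), 'orientation': array([-3.10845372e+00, -4.42429243e-01,  6.08356611e-04]), 'grip_width': 0.0853793542854847}
scene {'fx': 402.25088264070234, 'fy': 402.25088264070234, 'cx': 256.2982139738334, 'cy': 185.46329555954318, 'R': array([[-0.58140704,  0.81357779,  0.00755249],
       [ 0.68671709,  0.49568449, -0.53171095],
       [-0.43633187, -0.30395406, -0.84689222]]), 't': array([ 0.22519399, -0.3260078 ,  1.64122582])}
top {'fx': 405.3767296619664, 'fy': 405.3767296619664, 'cx': 256.3396459451954, 'cy': 191.36065431693575, 'R': array([[-0.0276939 , -0.9994659 ,  0.01734818],
       [-0.99366625,  0.02563414, -0.10940874],
       [ 0.1089056 , -0.02026825, -0.99384544]]), 't': array([0.05746462, 0.51863495, 1.13514635])}
```

View pics/top0.png

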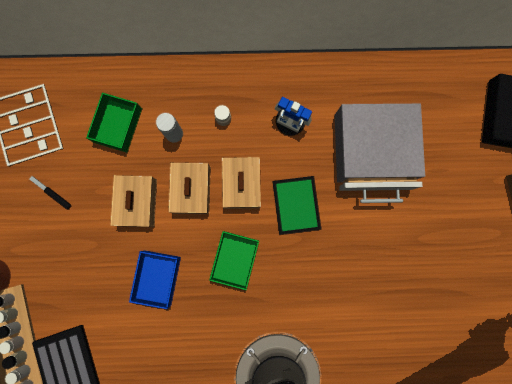

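View pics/scene0.png

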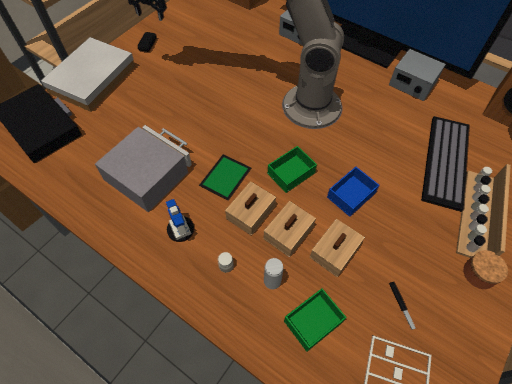

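The top view shows three plywood boxes at about (131,201), (188,189) and (240,183). The flat mat is at (297,205), with the cabinet at (381,140) and its handle at (382,197). The green and blue trays are decoys. I'll zoom in for precise corners.

```bash
cat > h.py <<'E'
from bench import *
import numpy as np,cv2
from scipy.spatial.transform import Rotation as Ro
def px2w(n,u,v,z):
    p=camera_params(n);R=np.array(p['R']);t=np.array(p['t'])
    d=R.T@np.array([(u-p['cx'])/p['fx'],(v-p['cy'])/p['fy'],1]);c=-R.T@t
    return c+d*(z-c[2])/d[2]
def w2px(n,X):
    p=camera_params(n);c=np.array(p['R'])@X+p['t'];return np.array([p['fx']*c[0]/c[2]+p['cx'],p['fy']*c[1]/c[2]+p['cy']])
def snap(n,f): 
    im=cv2.cvtColor(grab_frame(n),cv2.COLOR_RGB2BGR);cv2.imwrite('pics/'+f,im);return im
def crop(im,x0,y0,x1,y1,s): return cv2.resize(im[y0:y1,x0:x1],None,fx=s,fy=s,interpolation=cv2.INTER_CUBIC)
E
python3 - <<'E'
from h import *
im=cv2.imread('pics/top0.png')
a=crop(im,105,150,265,235,5)
b=crop(im,265,170,325,240,2.5);c=crop(im,330,98,430,210,1.55)
o=np.zeros((600,800,3),np.uint8);o[:425]=a;o[425:600,:150]=b[:175];o[425:425+c.shape[0],160:160+c.shape[1]]=c[:175]
cv2.imwrite('pics/c1.png',o)
E
```

```text
(no output)
```

View pics/c1.png

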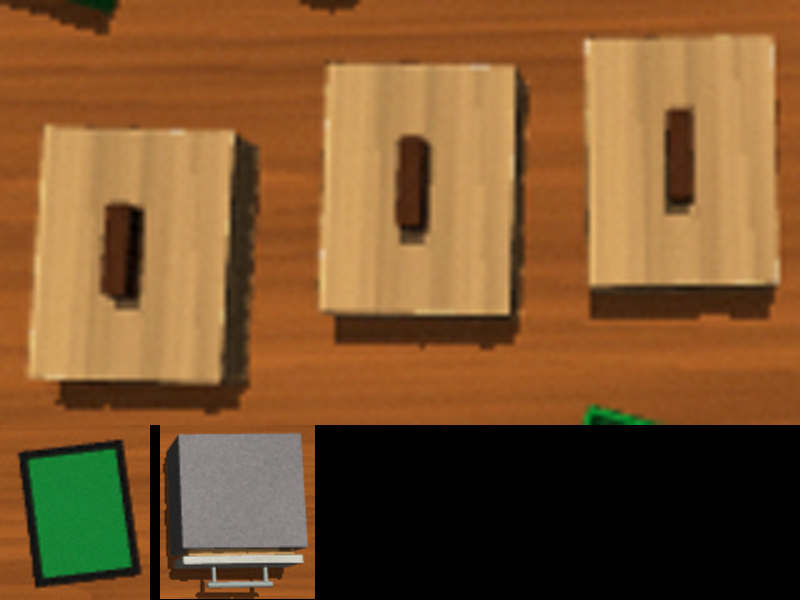

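The crop gives clean lid corners. The left box spans (43,126) to (222,383), the middle (326,65) to (510,316) and the right (585,40) to (778,286). The handle bar runs from (209,585) to (272,583).

```bash
python3 - <<'E'
from h import *
np.set_printoptions(precision=4,suppress=True)
def f(P,x0,y0,s,z):
    return np.array([px2w('top',x0+(X+.5)/s-.5,y0+(Y+.5)/s-.5,z) for X,Y in P])
def rep(n,Q):
    c=Q.mean(0);e=(Q[0]+Q[1]-Q[2]-Q[3])/2; w=(Q[0]+Q[3]-Q[1]-Q[2])/2
    print(n,c,'xlen',np.linalg.norm(e),'ylen',np.linalg.norm(w),'yaw',np.degrees(np.arctan2(e[1],e[0])),np.degrees(np.arctan2(-w[0],w[1])))
rep('L',f([(43,126),(236,131),(222,383),(29,378)],105,150,5,.062))
rep('M',f([(326,65),(517,66),(510,316),(319,312)],105,150,5,.062))
rep('R',f([(585,40),(774,36),(778,286),(590,286)],105,150,5,.062))
rep('mat',f([(21,28),(122,17),(139,147),(38,160)],265,170,2.5,.002))
rep('cab',f([(20,11),(140,9),(147,122),(18,124)],330,98,1.55,.1))
print(f([(49,160),(112,158)],330,98,1.55,.062))
# bars top
for n,P in(('L',[(105,204),(132,204),(130,297),(104,297)]),('M',[(400,136),(428,136),(426,230),(398,230)]),('R',[(667,108),(692,108),(693,205),(668,205)])): rep(n+'bar',f(P,105,150,5,.092))
print(px2w('top',293,115,.07),px2w('top',222,116,.05),px2w('top',168,127,.1))
print(Ro.from_rotvec(get_obs()['orientation']).as_matrix())
E
```

```text
L [0.5003 0.3909 0.062 ] xlen 0.1397901569063794 ylen 0.10622541638747689 yaw -2.815812946227719 -2.9954802775684835
M [0.5323 0.2333 0.062 ] xlen 0.13913205291211964 ylen 0.10591598423467621 yaw -2.136602147063592 -2.218546763961518
R [0.5441 0.0864 0.062 ] xlen 0.13960650357807322 ylen 0.10513791165986601 yaw -0.3222412828627975 -0.8317200260511155
mat [ 0.4805 -0.074   0.002 ] xlen 0.1548495487963931 ylen 0.11952298202010786 yaw 5.190116105400697 5.251461647918241
cab [ 0.6439 -0.3044  0.1   ] xlen 0.20403144308718507 ylen 0.22168583611698195 yaw -2.2897639929018574 -0.4184103311597105
[[ 0.4815 -0.2481  0.062 ]
 [ 0.4821 -0.3625  0.062 ]]
Lbar [0.4994 0.3902 0.092 ] xlen 0.050216963347855574 ylen 0.014178156370613166 yaw -0.5310715258209263 -1.4978623068866541
Mbar [0.5319 0.2315 0.092 ] xlen 0.05125226380125784 ylen 0.01511082932625881 yaw -1.7275165583943928 -1.4648175480066714
Rbar [0.5427 0.0868 0.092 ] xlen 0.053166084238241984 ylen 0.013573524039416 yaw -0.7587670990101749 -1.4516006581292271
[ 0.7299 -0.0652  0.07  ] [0.7375 0.1365 0.05  ] [0.6949 0.2811 0.1   ]
[[ 0.9603  0.279  -0.0005]
 [ 0.279  -0.9603  0.0015]
 [-0.0001 -0.0016 -1.    ]]
```

```bash
python3 -m jog '[{"x":0.61,"y":0.71,"rz":0.92,"jaw":-0.4},{"x":0.61,"y":0.71,"rz":0.92,"jaw":-0.4},{"x":0.61,"y":0.71,"rz":0.92,"jaw":-0.4},{"x":0.61,"y":0.71,"rz":0.92,"jaw":-0.4},{"x":0.61,"y":0.71,"rz":0.92,"jaw":-0.4},{"x":0.61,"y":0.71,"rz":0.92,"jaw":-0.4},{"x":0.61,"y":0.71,"rz":0.92,"jaw":-0.4},{"x":0.61,"y":0.71,"rz":0.92,"jaw":-0.4}]' 40
```

```text
validation failed for argument at $[0]...
```

```bash
python3 -m jog '[{"rx":0,"ry":0,"rz":0.92,"x":0.61,"y":0.71,"z":0,"jaw":-0.4},{"rx":0,"ry":0,"rz":0.92,"x":0.61,"y":0.71,"z":0,"jaw":-0.4},{"rx":0,"ry":0,"rz":0.92,"x":0.61,"y":0.71,"z":0,"jaw":-0.4},{"rx":0,"ry":0,"rz":0.92,"x":0.61,"y":0.71,"z":0,"jaw":-0.4},{"rx":0,"ry":0,"rz":0.92,"x":0.61,"y":0.71,"z":0,"jaw":-0.4},{"rx":0,"ry":0,"rz":0.92,"x":0.61,"y":0.71,"z":0,"jaw":-0.4},{"rx":0,"ry":0,"rz":0.92,"x":0.61,"y":0.71,"z":0,"jaw":-0.4},{"rx":0,"ry":0,"rz":0.92,"x":0.61,"y":0.71,"z":0,"jaw":-0.4}]' 40
```

```text
clock: 1.1
tcp_pos: [0.4819, -0.3059, 0.2311]
orientation: [-2.219, -2.223, 0.0]
contact_force: [0.8, -1.7, -0.3]
grip_width: 0.0259
gripper_force: 0.0
```

```bash
python3 -m jog '[{"rx":0,"ry":0,"rz":0,"x":0,"y":0,"z":-0.9,"jaw":-0.4},{"rx":0,"ry":0,"rz":0,"x":0,"y":0,"z":-0.9,"jaw":-0.4},{"rx":0,"ry":0,"rz":0,"x":0,"y":0,"z":-0.6,"jaw":-0.4},{"rx":0,"ry":0,"rz":0,"x":0,"y":0,"z":-0.4,"jaw":-0.4},{"rx":0,"ry":0,"rz":0,"x":0,"y":0,"z":-0.28,"jaw":-0.4},{"rx":0,"ry":0,"rz":0,"x":0,"y":0,"z":0,"jaw":-0.4}]'
python3 -m jog '[{"rx":0,"ry":0,"rz":0,"x":0,"y":0,"z":0,"jaw":-1},{"rx":0,"ry":0,"rz":0,"x":0,"y":0,"z":0,"jaw":-1},{"rx":0,"ry":0,"rz":0,"x":0,"y":0,"z":0,"jaw":-1},{"rx":0,"ry":0,"rz":0,"x":0,"y":0,"z":0,"jaw":-1}]' 40
```

```text
clock: 1.85
tcp_pos: [0.4812, -0.3073, 0.0459]
orientation: [-2.225, -2.217, -0.0]
contact_force: [-0.1, 0.6, 0.6]
grip_width: 0.0259
gripper_force: 0.0
clock: 2.35
tcp_pos: [0.4815, -0.3075, 0.0469]
orientation: [2.225, 2.217, 0.0]
contact_force: [0.1, 0.6, 1.5]
grip_width: 0.0093
gripper_force: 39.2
```

```bash
python3 -m jog '[{"rx":0,"ry":0,"rz":0,"x":-0.31,"y":0,"z":0,"jaw":-1},{"rx":0,"ry":0,"rz":0,"x":-0.31,"y":0,"z":0,"jaw":-1},{"rx":0,"ry":0,"rz":0,"x":-0.31,"y":0,"z":0,"jaw":-1},{"rx":0,"ry":0,"rz":0,"x":-0.31,"y":0,"z":0,"jaw":-1},{"rx":0,"ry":0,"rz":0,"x":-0.31,"y":0,"z":0,"jaw":-1},{"rx":0,"ry":0,"rz":0,"x":-0.31,"y":0,"z":0,"jaw":-1},{"rx":0,"ry":0,"rz":0,"x":-0.31,"y":0,"z":0,"jaw":-1},{"rx":0,"ry":0,"rz":0,"x":-0.31,"y":0,"z":0,"jaw":-1}]'
python3 -m jog '[{"rx":0,"ry":0,"rz":0,"x":0,"y":0,"z":0,"jaw":-1},{"rx":0,"ry":0,"rz":0,"x":0,"y":0,"z":0,"jaw":-0.4},{"rx":0,"ry":0,"rz":0,"x":0,"y":0,"z":0,"jaw":-0.4},{"rx":0,"ry":0,"rz":0,"x":0,"y":0,"z":0.5,"jaw":-0.4},{"rx":0,"ry":0,"rz":0,"x":0,"y":0,"z":0.8,"jaw":-0.4},{"rx":0,"ry":0,"rz":0,"x":0,"y":0,"z":0.8,"jaw":-0.4},{"rx":0,"ry":0,"rz":0,"x":0,"y":0,"z":0.4,"jaw":-0.4}]'
```

```text
clock: 3.35
tcp_pos: [0.3434, -0.3063, 0.0479]
orientation: [2.206, 2.21, 0.022]
contact_force: [53.5, 10.5, -29.3]
grip_width: 0.0096
gripper_force: 39.4
clock: 4.22
tcp_pos: [0.3311, -0.3082, 0.1985]
orientation: [2.225, 2.215, -0.002]
contact_force: [-0.6, 0.1, -1.0]
grip_width: 0.0257
gripper_force: 0.0
```

```bash
python3 -m jog '[{"rx":0,"ry":0,"rz":0.95,"x":0.36,"y":0.66,"z":0,"jaw":-0.1},{"rx":0,"ry":0,"rz":0.95,"x":0.36,"y":0.66,"z":0,"jaw":-0.1},{"rx":0,"ry":0,"rz":0.95,"x":0.36,"y":0.66,"z":0,"jaw":-0.1},{"rx":0,"ry":0,"rz":0.95,"x":0.36,"y":0.66,"z":0,"jaw":-0.1},{"rx":0,"ry":0,"rz":0.95,"x":0.36,"y":0.66,"z":0,"jaw":-0.1},{"rx":0,"ry":0,"rz":0.95,"x":0.36,"y":0.66,"z":0,"jaw":-0.1},{"rx":0,"ry":0,"rz":0.95,"x":0.36,"y":0.66,"z":0,"jaw":-0.1},{"rx":0,"ry":0,"rz":0.95,"x":0.36,"y":0.66,"z":0,"jaw":-0.1}]'
python3 -m jog '[{"rx":0,"ry":0,"rz":0.45,"x":0.22,"y":0.43,"z":0,"jaw":-0.1},{"rx":0,"ry":0,"rz":0.45,"x":0.22,"y":0.43,"z":0,"jaw":-0.1},{"rx":0,"ry":0,"rz":0.45,"x":0.22,"y":0.43,"z":0,"jaw":-0.1},{"rx":0,"ry":0,"rz":0,"x":0,"y":0,"z":0,"jaw":-0.1}]'
python3 - <<'E'
from h import *
o=get_obs();print(o['joints'],o['tcp_pos'],Ro.from_rotvec(o['orientation']).as_matrix())
a=snap('top','t1.png');b=snap('scene','s1.png')
cv2.imwrite('pics/c2.png',np.vstack([crop(a,105,95,435,255,2.4)]))
E
```

```text
clock: 5.22
tcp_pos: [0.5044, 0.0089, 0.1958]
orientation: [-0.381, -3.117, 0.004]
contact_force: [1.0, -0.8, 0.6]
grip_width: 0.0385
gripper_force: 0.0
clock: 5.72
tcp_pos: [0.5442, 0.0876, 0.1959]
orientation: [-0.015, -3.14, -0.0]
contact_force: [0.6, -0.7, -0.2]
grip_width: 0.0381
gripper_force: 0.0
[ 0.40112786  0.44314398 -0.85947473  1.84646513  0.38793907  1.03035577
  0.94608186] [0.54416881 0.08759891 0.19585933] [[-9.99955967e-01  9.32190014e-03 -1.08002572e-03]
 [ 9.32187162e-03  9.99956550e-01  3.14398387e-05]
 [ 1.08027187e-03  2.13705932e-05 -9.99999416e-01]]
```

View pics/c2.png

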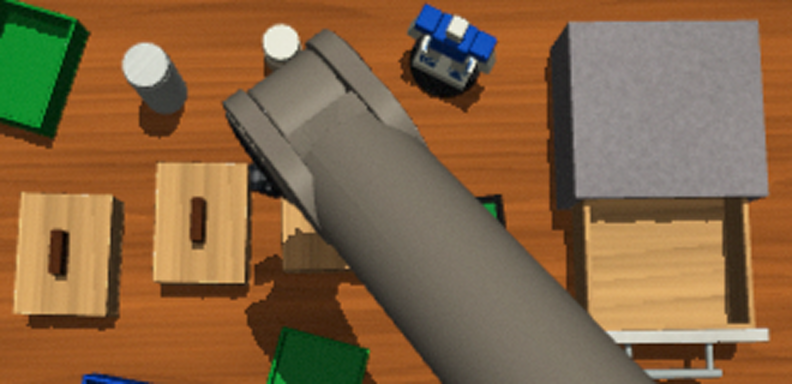

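The drawer is open: its front edge is at crop (670,333) and its handle at (670,374). The arm is over the right box, so I'll grasp that lid.

```bash
python3 -m jog '[{"rx":0,"ry":0,"rz":0,"x":0,"y":0,"z":-0.8,"jaw":-0.1},{"rx":0,"ry":0,"rz":0,"x":0,"y":0,"z":-0.6,"jaw":-0.1},{"rx":0,"ry":0,"rz":0,"x":0,"y":0,"z":-0.5,"jaw":-0.1},{"rx":0,"ry":0,"rz":0,"x":0,"y":0,"z":-0.22,"jaw":-0.1},{"rx":0,"ry":0,"rz":0,"x":0,"y":0,"z":0,"jaw":-1},{"rx":0,"ry":0,"rz":0,"x":0,"y":0,"z":0,"jaw":-1},{"rx":0,"ry":0,"rz":0,"x":0,"y":0,"z":0,"jaw":-1},{"rx":0,"ry":0,"rz":0,"x":0,"y":0,"z":0,"jaw":-1}]' 40
python3 - <<'E'
from h import *
print(px2w('top',105+670/2.4,95+374/2.4,.062),px2w('top',105+586/2.4,95+330/2.4,.078),px2w('top',105+748/2.4,95+328/2.4,.078))
E
```

```text
clock: 6.82
tcp_pos: [0.5451, 0.0867, 0.0699]
orientation: [0.019, 3.141, -0.0]
contact_force: [-0.5, -0.6, 2.3]
grip_width: 0.0132
gripper_force: 42.9
[ 0.3423758  -0.30331404  0.062     ] [ 0.39522077 -0.20523103  0.078     ] [ 0.39237991 -0.39058163  0.078     ]
```

```bash
python3 -m jog '[{"rx":0,"ry":0,"rz":0,"x":0,"y":0,"z":0.4,"jaw":-1},{"rx":0,"ry":0,"rz":0,"x":0,"y":0,"z":0.6,"jaw":-1},{"rx":0,"ry":0,"rz":0.14,"x":-0.2,"y":-0.5,"z":0,"jaw":-1},{"rx":0,"ry":0,"rz":0.14,"x":-0.2,"y":-0.5,"z":0,"jaw":-1},{"rx":0,"ry":0,"rz":0.15,"x":-0.3,"y":-0.7,"z":0,"jaw":-1},{"rx":0,"ry":0,"rz":0.15,"x":-0.3,"y":-0.7,"z":0,"jaw":-1},{"rx":0,"ry":0,"rz":0,"x":-0.07,"y":-0.28,"z":0,"jaw":-1},{"rx":0,"ry":0,"rz":0,"x":0,"y":0,"z":0,"jaw":-1}]'
```

```text
clock: 7.82
tcp_pos: [0.4807, -0.0749, 0.1295]
orientation: [-0.136, 3.138, -0.0]
contact_force: [0.6, 0.3, -1.3]
grip_width: 0.0128
gripper_force: 42.4
```

```bash
python3 -m jog '[{"rx":0,"ry":0,"rz":0,"x":0,"y":0,"z":-0.7,"jaw":-1},{"rx":0,"ry":0,"rz":0,"x":0,"y":0,"z":-0.5,"jaw":-1},{"rx":0,"ry":0,"rz":0,"x":0,"y":0,"z":-0.35,"jaw":-1},{"rx":0,"ry":0,"rz":0,"x":0,"y":0,"z":-0.22,"jaw":-1},{"rx":0,"ry":0,"rz":0,"x":0,"y":0,"z":0,"jaw":-1}]'
python3 -m jog '[{"rx":0,"ry":0,"rz":0,"x":0,"y":0,"z":0,"jaw":-0.1},{"rx":0,"ry":0,"rz":0,"x":0,"y":0,"z":0,"jaw":-0.1},{"rx":0,"ry":0,"rz":0,"x":0,"y":0,"z":0.6,"jaw":-0.1},{"rx":0,"ry":0,"rz":0,"x":0,"y":0,"z":0.9,"jaw":-0.1},{"rx":0,"ry":0,"rz":0,"x":0,"y":-0.9,"z":0.9,"jaw":-0.1},{"rx":0,"ry":0,"rz":0,"x":0,"y":-0.9,"z":0,"jaw":-0.1},{"rx":0,"ry":0,"rz":0,"x":0,"y":-0.9,"z":0,"jaw":-0.1},{"rx":0,"ry":0,"rz":0,"x":0,"y":0,"z":0,"jaw":-0.1}]'
python3 - <<'E'
from h import *
o=get_obs();print(o['joints'])
a=snap('top','t2.png');b=snap('scene','s2.png')
cv2.imwrite('pics/c3.png',np.hstack([crop(a,200,140,330,260,3),crop(b,200,160,330,280,3)]))
E
```

```text
clock: 8.45
tcp_pos: [0.4811, -0.0725, 0.0229]
orientation: [-0.143, 3.138, 0.002]
contact_force: [-0.1, -0.2, -2.1]
grip_width: 0.0128
gripper_force: 42.9
clock: 9.45
tcp_pos: [0.4797, -0.2317, 0.1574]
orientation: [-0.126, 3.139, -0.003]
contact_force: [-0.7, 1.6, -0.5]
grip_width: 0.0385
gripper_force: 0.0
[ 0.99129181  0.45525547 -0.82907718  1.92563658  0.41579552  0.93897135
  1.61201296]
```

View pics/c3.png

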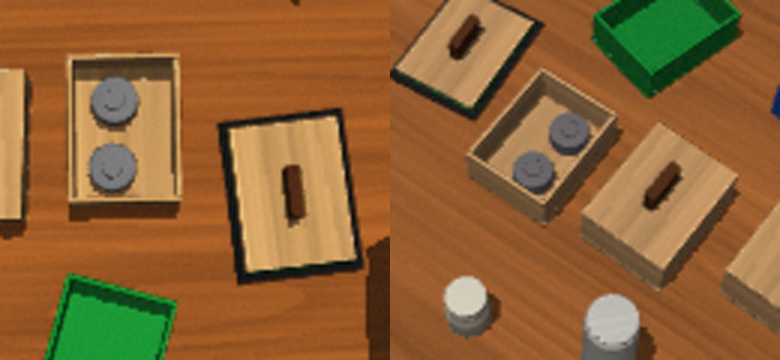

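The right box holds the two wheels, at crop (113,100) and (113,167), so it is box_c. I'll put its lid back.

```bash
python3 -m jog '[{"rx":0,"ry":0,"rz":0,"x":0.02,"y":0.9,"z":0,"jaw":-0.1},{"rx":0,"ry":0,"rz":0,"x":0,"y":0.9,"z":0,"jaw":-0.1},{"rx":0,"ry":0,"rz":0,"x":0,"y":0.86,"z":-0.3,"jaw":-0.1},{"rx":0,"ry":0,"rz":0,"x":0,"y":0,"z":-0.9,"jaw":-0.1},{"rx":0,"ry":0,"rz":0,"x":0,"y":0,"z":-0.7,"jaw":-0.1},{"rx":0,"ry":0,"rz":0,"x":0,"y":0,"z":-0.34,"jaw":-0.1},{"rx":0,"ry":0,"rz":0,"x":0,"y":0,"z":0,"jaw":-0.1}]'
python3 -m jog '[{"rx":0,"ry":0,"rz":0,"x":0,"y":0,"z":0,"jaw":-1},{"rx":0,"ry":0,"rz":0,"x":0,"y":0,"z":0,"jaw":-1},{"rx":0,"ry":0,"rz":0,"x":0,"y":0,"z":0,"jaw":-1},{"rx":0,"ry":0,"rz":0,"x":0,"y":0,"z":0,"jaw":-1},{"rx":0,"ry":0,"rz":0,"x":0,"y":0,"z":0.5,"jaw":-1},{"rx":0,"ry":0,"rz":0,"x":0,"y":0,"z":0.7,"jaw":-1},{"rx":0,"ry":0,"rz":0,"x":0,"y":0,"z":0.6,"jaw":-1},{"rx":0,"ry":0,"rz":0,"x":0,"y":0,"z":0,"jaw":-1}]'
```

```text
clock: 10.42
tcp_pos: [0.4805, -0.0647, 0.0221]
orientation: [0.145, -3.136, -0.002]
contact_force: [0.2, -0.5, 1.0]
grip_width: 0.0381
gripper_force: 0.0
clock: 11.42
tcp_pos: [0.4837, -0.0668, 0.1337]
orientation: [-0.139, 3.133, -0.003]
contact_force: [-0.3, -0.3, -1.6]
grip_width: 0.013
gripper_force: 39.4
```

```bash
python3 -m jog '[{"rx":0,"ry":0,"rz":-0.14,"x":0.2,"y":0.5,"z":0,"jaw":-1},{"rx":0,"ry":0,"rz":-0.14,"x":0.2,"y":0.5,"z":0,"jaw":-1},{"rx":0,"ry":0,"rz":-0.15,"x":0.3,"y":0.6,"z":0,"jaw":-1},{"rx":0,"ry":0,"rz":-0.15,"x":0.2,"y":0.6,"z":0,"jaw":-1},{"rx":0,"ry":0,"rz":0,"x":0.11,"y":0.36,"z":0,"jaw":-1},{"rx":0,"ry":0,"rz":0,"x":0,"y":0,"z":0,"jaw":-1},{"rx":0,"ry":0,"rz":0,"x":0,"y":0,"z":0,"jaw":-1}]'
```

```text
clock: 12.3
tcp_pos: [0.5416, 0.0858, 0.13]
orientation: [-0.02, -3.14, 0.002]
contact_force: [0.1, -0.3, -2.6]
grip_width: 0.0134
gripper_force: 39.3
```

```bash
python3 -m jog '[{"rx":0,"ry":0,"rz":0,"x":0.04,"y":0.01,"z":-0.3,"jaw":-1},{"rx":0,"ry":0,"rz":0,"x":0,"y":0,"z":-0.25,"jaw":-1},{"rx":0,"ry":0,"rz":0,"x":0,"y":0,"z":-0.2,"jaw":-1},{"rx":0,"ry":0,"rz":0,"x":0,"y":0,"z":-0.13,"jaw":-1},{"rx":0,"ry":0,"rz":0,"x":0,"y":0,"z":-0.1,"jaw":-1},{"rx":0,"ry":0,"rz":0,"x":0,"y":0,"z":0,"jaw":-1}]'
```

```text
clock: 13.05
tcp_pos: [0.545, 0.0879, 0.0723]
orientation: [0.019, 3.141, 0.0]
contact_force: [0.1, 0.1, -1.7]
grip_width: 0.0134
gripper_force: 39.6
```

```bash
python3 -m jog '[{"rx":0,"ry":0,"rz":0,"x":0,"y":0,"z":-0.05,"jaw":-1},{"rx":0,"ry":0,"rz":0,"x":0,"y":0,"z":0,"jaw":-1}]'
python3 -m jog '[{"rx":0,"ry":0,"rz":0,"x":0,"y":0,"z":0,"jaw":-0.1},{"rx":0,"ry":0,"rz":0,"x":0,"y":0,"z":0,"jaw":-0.1},{"rx":0,"ry":0,"rz":0,"x":0,"y":0,"z":0.6,"jaw":-0.1},{"rx":0,"ry":0,"rz":-0.07,"x":-0.1,"y":0.8,"z":0.6,"jaw":-0.1},{"rx":0,"ry":0,"rz":-0.07,"x":-0.1,"y":0.8,"z":0,"jaw":-0.1},{"rx":0,"ry":0,"rz":0,"x":0,"y":0.8,"z":0,"jaw":-0.1},{"rx":0,"ry":0,"rz":0,"x":0,"y":0,"z":0,"jaw":-0.1}]'
python3 - <<'E'
from h import *
a=snap('top','t3.png');b=snap('scene','s3.png')
cv2.imwrite('pics/c4.png',np.hstack([crop(a,200,140,330,260,3),crop(b,200,160,330,280,3)]))
E
```

```text
clock: 13.3
tcp_pos: [0.5452, 0.0879, 0.0721]
orientation: [0.019, 3.14, -0.003]
contact_force: [-10.0, -4.0, 28.9]
grip_width: 0.0132
gripper_force: 43.8
clock: 14.18
tcp_pos: [0.5316, 0.2369, 0.1416]
orientation: [0.047, 3.141, 0.006]
contact_force: [0.0, -0.7, -0.1]
grip_width: 0.0384
gripper_force: 0.0
```

View pics/c4.png

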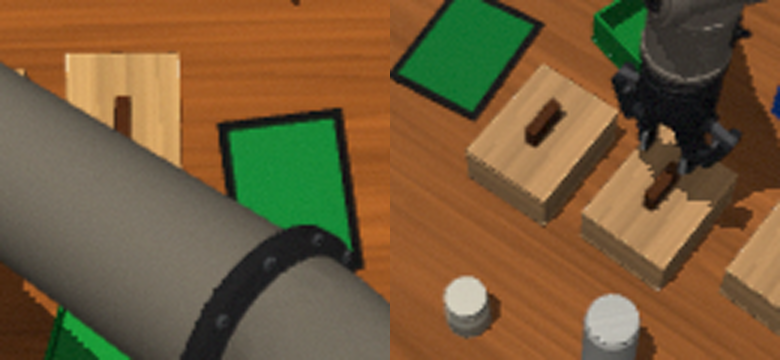

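The right lid looks seated flush and the mat is free again. The gripper is over the middle box, so I'll grasp that lid and carry it to the mat.

```bash
python3 -m jog '[{"rx":0,"ry":0,"rz":0,"x":0,"y":-0.07,"z":-0.5,"jaw":-0.1},{"rx":0,"ry":0,"rz":0,"x":0,"y":0,"z":-0.4,"jaw":-0.1},{"rx":0,"ry":0,"rz":0,"x":0,"y":0,"z":-0.28,"jaw":-0.1},{"rx":0,"ry":0,"rz":0,"x":0,"y":0,"z":0,"jaw":-1},{"rx":0,"ry":0,"rz":0,"x":0,"y":0,"z":0,"jaw":-1},{"rx":0,"ry":0,"rz":0,"x":0,"y":0,"z":0,"jaw":-1},{"rx":0,"ry":0,"rz":0,"x":0,"y":0,"z":0,"jaw":-1}]'
python3 -m jog '[{"rx":0,"ry":0,"rz":0,"x":0,"y":0,"z":0.5,"jaw":-1},{"rx":0,"ry":0,"rz":0,"x":0,"y":0,"z":0.9,"jaw":-1},{"rx":0,"ry":0,"rz":0,"x":0,"y":0,"z":0.6,"jaw":-1},{"rx":0,"ry":0,"rz":0.14,"x":-0.1,"y":-0.6,"z":0,"jaw":-1},{"rx":0,"ry":0,"rz":0.14,"x":-0.1,"y":-0.8,"z":0,"jaw":-1},{"rx":0,"ry":0,"rz":0.14,"x":-0.2,"y":-0.9,"z":0,"jaw":-1},{"rx":0,"ry":0,"rz":0.14,"x":-0.2,"y":-0.9,"z":0,"jaw":-1},{"rx":0,"ry":0,"rz":0.13,"x":-0.2,"y":-0.9,"z":0,"jaw":-1}]'
```

```text
clock: 15.15
tcp_pos: [0.5329, 0.2297, 0.0714]
orientation: [0.057, 3.14, 0.006]
contact_force: [-0.3, 5.0, -3.4]
grip_width: 0.0132
gripper_force: 43.0
clock: 16.15
tcp_pos: [0.4843, -0.0207, 0.1911]
orientation: [-0.132, 3.138, -0.002]
contact_force: [1.2, -0.5, -1.9]
grip_width: 0.013
gripper_force: 43.0
```

```bash
python3 -m jog '[{"rx":0,"ry":0,"rz":0,"x":-0.05,"y":-0.6,"z":-0.4,"jaw":-1},{"rx":0,"ry":0,"rz":0,"x":0,"y":-0.28,"z":-0.8,"jaw":-1},{"rx":0,"ry":0,"rz":0,"x":0,"y":0,"z":-0.8,"jaw":-1},{"rx":0,"ry":0,"rz":0,"x":0,"y":0,"z":-0.5,"jaw":-1},{"rx":0,"ry":0,"rz":0,"x":0,"y":0,"z":-0.2,"jaw":-1},{"rx":0,"ry":0,"rz":0,"x":0,"y":0,"z":-0.08,"jaw":-1},{"rx":0,"ry":0,"rz":0,"x":0,"y":0,"z":0,"jaw":-1}]'
python3 -m jog '[{"rx":0,"ry":0,"rz":0,"x":0,"y":0,"z":0,"jaw":-0.1},{"rx":0,"ry":0,"rz":0,"x":0,"y":0,"z":0,"jaw":-0.1},{"rx":0,"ry":0,"rz":0,"x":0,"y":0,"z":0.6,"jaw":-0.1},{"rx":0,"ry":0,"rz":0,"x":0,"y":0,"z":0.9,"jaw":-0.1},{"rx":0,"ry":0,"rz":0,"x":0,"y":-0.9,"z":0.9,"jaw":-0.1},{"rx":0,"ry":0,"rz":0,"x":0,"y":-0.9,"z":0,"jaw":-0.1},{"rx":0,"ry":0,"rz":0,"x":0,"y":-0.9,"z":0,"jaw":-0.1},{"rx":0,"ry":0,"rz":0,"x":0,"y":0,"z":0,"jaw":-0.1}]'
python3 - <<'E'
from h import *
a=snap('top','t4.png');b=snap('scene','s4.png')
cv2.imwrite('pics/c5.png',np.hstack([crop(a,160,140,330,240,3)[:, :400],crop(b,230,180,360,280,3.07)]) if 0 else np.hstack([cv2.resize(crop(a,155,145,275,235,3),(400,300)),cv2.resize(crop(b,230,180,350,270,3),(400,300))]))
E
```

```text
clock: 17.02
tcp_pos: [0.4826, -0.0715, 0.0244]
orientation: [-0.132, 3.137, -0.001]
contact_force: [-0.4, -0.7, -1.3]
grip_width: 0.0133
gripper_force: 42.8
clock: 18.02
tcp_pos: [0.4809, -0.229, 0.1577]
orientation: [0.118, -3.139, 0.003]
contact_force: [-0.1, 1.2, 0.6]
grip_width: 0.0385
gripper_force: 0.0
```

View pics/c5.png

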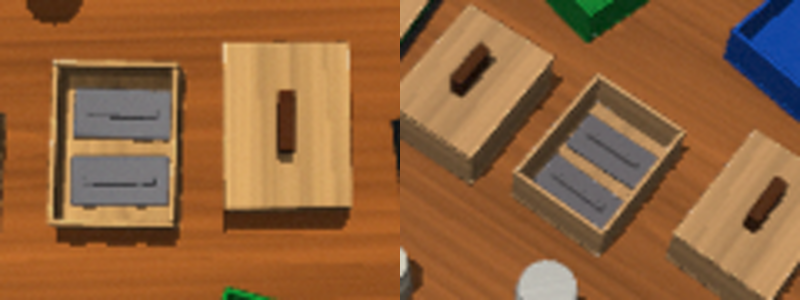

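The middle box holds the two shields, so it is box_b and the left one is box_a. I'll put the middle lid back.

```bash
python3 -m jog '[{"rx":0,"ry":0,"rz":0,"x":0.02,"y":0.9,"z":0,"jaw":-0.1},{"rx":0,"ry":0,"rz":0,"x":0,"y":0.9,"z":0,"jaw":-0.1},{"rx":0,"ry":0,"rz":0,"x":0,"y":0.82,"z":-0.3,"jaw":-0.1},{"rx":0,"ry":0,"rz":0,"x":0,"y":0,"z":-0.9,"jaw":-0.1},{"rx":0,"ry":0,"rz":0,"x":0,"y":0,"z":-0.7,"jaw":-0.1},{"rx":0,"ry":0,"rz":0,"x":0,"y":0,"z":-0.34,"jaw":-0.1},{"rx":0,"ry":0,"rz":0,"x":0,"y":0,"z":0,"jaw":-0.1}]'
python3 -m jog '[{"rx":0,"ry":0,"rz":0,"x":0,"y":0,"z":0,"jaw":-1},{"rx":0,"ry":0,"rz":0,"x":0,"y":0,"z":0,"jaw":-1},{"rx":0,"ry":0,"rz":0,"x":0,"y":0,"z":0,"jaw":-1},{"rx":0,"ry":0,"rz":0,"x":0,"y":0,"z":0,"jaw":-1},{"rx":0,"ry":0,"rz":0,"x":0,"y":0,"z":0.5,"jaw":-1},{"rx":0,"ry":0,"rz":0,"x":0,"y":0,"z":0.9,"jaw":-1},{"rx":0,"ry":0,"rz":0,"x":0,"y":0,"z":0.9,"jaw":-1},{"rx":0,"ry":0,"rz":0,"x":0,"y":0,"z":0.4,"jaw":-1}]'
python3 -m jog '[{"rx":0,"ry":0,"rz":-0.11,"x":0.1,"y":0.5,"z":0,"jaw":-1},{"rx":0,"ry":0,"rz":-0.11,"x":0.1,"y":0.8,"z":0,"jaw":-1},{"rx":0,"ry":0,"rz":-0.11,"x":0.15,"y":0.9,"z":0,"jaw":-1},{"rx":0,"ry":0,"rz":-0.11,"x":0.15,"y":0.9,"z":0,"jaw":-1},{"rx":0,"ry":0,"rz":-0.12,"x":0.2,"y":0.9,"z":0,"jaw":-1},{"rx":0,"ry":0,"rz":-0.12,"x":0.15,"y":0.8,"z":0,"jaw":-1},{"rx":0,"ry":0,"rz":0,"x":0,"y":0.2,"z":0,"jaw":-1},{"rx":0,"ry":0,"rz":0,"x":0,"y":0,"z":0,"jaw":-1}]'
```

```text
clock: 19.0
tcp_pos: [0.4817, -0.0644, 0.0225]
orientation: [0.137, -3.136, -0.002]
contact_force: [0.0, 1.0, 0.6]
grip_width: 0.0383
gripper_force: 0.0
clock: 20.0
tcp_pos: [0.4841, -0.0663, 0.1886]
orientation: [-0.131, 3.135, -0.002]
contact_force: [0.3, -0.8, -1.7]
grip_width: 0.013
gripper_force: 39.4
clock: 21.0
tcp_pos: [0.5334, 0.2339, 0.1854]
orientation: [-0.052, -3.141, 0.0]
contact_force: [0.5, -0.2, -1.9]
grip_width: 0.0131
gripper_force: 39.5
```

```bash
python3 -m jog '[{"rx":0,"ry":0,"rz":0,"x":0,"y":-0.03,"z":-0.6,"jaw":-1},{"rx":0,"ry":0,"rz":0,"x":0,"y":0,"z":-0.6,"jaw":-1},{"rx":0,"ry":0,"rz":0,"x":0,"y":0,"z":-0.3,"jaw":-1},{"rx":0,"ry":0,"rz":0,"x":0,"y":0,"z":-0.2,"jaw":-1},{"rx":0,"ry":0,"rz":0,"x":0,"y":0,"z":-0.1,"jaw":-1},{"rx":0,"ry":0,"rz":0,"x":0,"y":0,"z":-0.08,"jaw":-1},{"rx":0,"ry":0,"rz":0,"x":0,"y":0,"z":0,"jaw":-1}]'
```

```text
clock: 21.88
tcp_pos: [0.5343, 0.2321, 0.073]
orientation: [0.055, 3.14, 0.001]
contact_force: [-0.6, -0.8, -1.6]
grip_width: 0.0135
gripper_force: 39.5
```

```bash
python3 -m jog '[{"rx":0,"ry":0,"rz":0,"x":0,"y":0,"z":-0.03,"jaw":-1},{"rx":0,"ry":0,"rz":0,"x":0,"y":0,"z":0,"jaw":-1}]'
python3 -m jog '[{"rx":0,"ry":0,"rz":0,"x":0,"y":0,"z":0,"jaw":-0.1},{"rx":0,"ry":0,"rz":0,"x":0,"y":0,"z":0,"jaw":-0.1},{"rx":0,"ry":0,"rz":0,"x":0,"y":0,"z":0.6,"jaw":-0.1},{"rx":0,"ry":0,"rz":-0.04,"x":-0.2,"y":0.85,"z":0.6,"jaw":-0.1},{"rx":0,"ry":0,"rz":-0.04,"x":-0.2,"y":0.85,"z":0,"jaw":-0.1},{"rx":0,"ry":0,"rz":0,"x":-0.17,"y":0.85,"z":0,"jaw":-0.1},{"rx":0,"ry":0,"rz":0,"x":0,"y":0.09,"z":0,"jaw":-0.1},{"rx":0,"ry":0,"rz":0,"x":0,"y":0,"z":0,"jaw":-0.1}]'
python3 - <<'E'
from h import *
b=snap('scene','s5.png')
print(get_obs()['joints'])
cv2.imwrite('pics/c6.png',crop(b,210,170,370,290,4))
E
```

```text
clock: 22.12
tcp_pos: [0.5344, 0.2322, 0.0727]
orientation: [0.055, 3.139, -0.001]
contact_force: [-4.7, -3.2, 11.9]
grip_width: 0.013
gripper_force: 41.4
clock: 23.12
tcp_pos: [0.4999, 0.3892, 0.1417]
orientation: [-0.076, -3.14, 0.001]
contact_force: [0.1, -0.9, -0.7]
grip_width: 0.0386
gripper_force: 0.0
[-0.18423754  0.64024131 -0.81884351  1.69793526  0.53090344  1.04112552
  0.33881993]
```

View pics/c6.png

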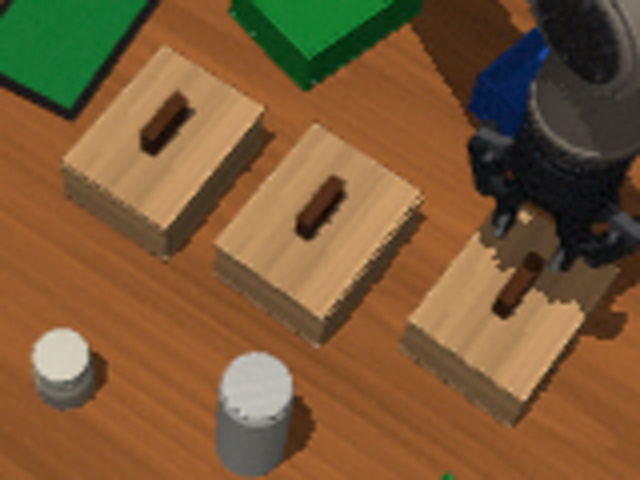

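Both lids look seated. Next is the left lid, box_a.

```bash
python3 -m jog '[{"rx":0,"ry":0,"rz":0,"x":0,"y":0.01,"z":-0.5,"jaw":-0.1},{"rx":0,"ry":0,"rz":0,"x":0,"y":0,"z":-0.4,"jaw":-0.1},{"rx":0,"ry":0,"rz":0,"x":0,"y":0,"z":-0.28,"jaw":-0.1},{"rx":0,"ry":0,"rz":0,"x":0,"y":0,"z":0,"jaw":-1},{"rx":0,"ry":0,"rz":0,"x":0,"y":0,"z":0,"jaw":-1},{"rx":0,"ry":0,"rz":0,"x":0,"y":0,"z":0,"jaw":-1},{"rx":0,"ry":0,"rz":0,"x":0,"y":0,"z":0,"jaw":-1}]'
python3 -m jog '[{"rx":0,"ry":0,"rz":0,"x":0,"y":0,"z":0.5,"jaw":-1},{"rx":0,"ry":0,"rz":0,"x":0,"y":0,"z":0.9,"jaw":-1},{"rx":0,"ry":0,"rz":0,"x":0,"y":0,"z":0.6,"jaw":-1},{"rx":0,"ry":0,"rz":0.16,"x":0,"y":-0.6,"z":0,"jaw":-1},{"rx":0,"ry":0,"rz":0.16,"x":0,"y":-0.9,"z":0,"jaw":-1},{"rx":0,"ry":0,"rz":0.16,"x":-0.06,"y":-0.9,"z":0,"jaw":-1},{"rx":0,"ry":0,"rz":0.16,"x":-0.06,"y":-0.9,"z":0,"jaw":-1},{"rx":0,"ry":0,"rz":0.16,"x":-0.06,"y":-0.9,"z":0,"jaw":-1}]'
python3 -m jog '[{"rx":0,"ry":0,"rz":0,"x":-0.06,"y":-0.9,"z":0,"jaw":-1},{"rx":0,"ry":0,"rz":0,"x":-0.06,"y":-0.9,"z":0,"jaw":-1},{"rx":0,"ry":0,"rz":0,"x":0,"y":-0.9,"z":0,"jaw":-1},{"rx":0,"ry":0,"rz":0,"x":0,"y":-0.75,"z":-0.2,"jaw":-1},{"rx":0,"ry":0,"rz":0,"x":0,"y":0,"z":-0.8,"jaw":-1},{"rx":0,"ry":0,"rz":0,"x":0,"y":0,"z":-0.5,"jaw":-1},{"rx":0,"ry":0,"rz":0,"x":0,"y":0,"z":0,"jaw":-1}]'
```

```text
clock: 24.05
tcp_pos: [0.5002, 0.3901, 0.0718]
orientation: [0.077, 3.14, 0.001]
contact_force: [0.1, -1.1, -2.1]
grip_width: 0.0131
gripper_force: 42.9
clock: 25.05
tcp_pos: [0.489, 0.1362, 0.1916]
orientation: [-0.144, 3.138, -0.001]
contact_force: [0.8, -0.0, -0.9]
grip_width: 0.0129
gripper_force: 42.9
clock: 25.92
tcp_pos: [0.4803, -0.0689, 0.0999]
orientation: [0.143, -3.134, -0.001]
contact_force: [0.5, 1.1, -0.2]
grip_width: 0.0131
gripper_force: 42.8
```

```bash
python3 -m jog '[{"rx":0,"ry":0,"rz":0,"x":0,"y":-0.07,"z":-0.6,"jaw":-1},{"rx":0,"ry":0,"rz":0,"x":0,"y":0,"z":-0.4,"jaw":-1},{"rx":0,"ry":0,"rz":0,"x":0,"y":0,"z":-0.2,"jaw":-1},{"rx":0,"ry":0,"rz":0,"x":0,"y":0,"z":-0.05,"jaw":-1},{"rx":0,"ry":0,"rz":0,"x":0,"y":0,"z":0,"jaw":-1}]'
python3 -m jog '[{"rx":0,"ry":0,"rz":0,"x":0,"y":0,"z":0,"jaw":-0.1},{"rx":0,"ry":0,"rz":0,"x":0,"y":0,"z":0,"jaw":-0.1},{"rx":0,"ry":0,"rz":0,"x":0,"y":0,"z":0.6,"jaw":-0.1},{"rx":0,"ry":0,"rz":0,"x":0,"y":0,"z":0.9,"jaw":-0.1},{"rx":0,"ry":0,"rz":0,"x":0,"y":-0.9,"z":0.9,"jaw":-0.1},{"rx":0,"ry":0,"rz":0,"x":0,"y":-0.9,"z":0,"jaw":-0.1},{"rx":0,"ry":0,"rz":0,"x":0,"y":-0.9,"z":0,"jaw":-0.1},{"rx":0,"ry":0,"rz":0,"x":0,"y":0,"z":0,"jaw":-0.1}]'
python3 - <<'E'
from h import *
a=snap('top','t6.png');b=snap('scene','s6.png')
cv2.imwrite('pics/c7.png',np.hstack([crop(a,105,165,171,235,6),crop(b,300,205,366,275,6)]))
E
```

```text
clock: 26.55
tcp_pos: [0.4828, -0.0731, 0.0272]
orientation: [-0.143, 3.137, -0.0]
contact_force: [0.2, 0.8, -1.8]
grip_width: 0.0132
gripper_force: 42.9
clock: 27.55
tcp_pos: [0.481, -0.2308, 0.1604]
orientation: [0.129, -3.139, 0.002]
contact_force: [-0.7, -0.1, 0.5]
grip_width: 0.0386
gripper_force: 0.0
```

View pics/c7.png

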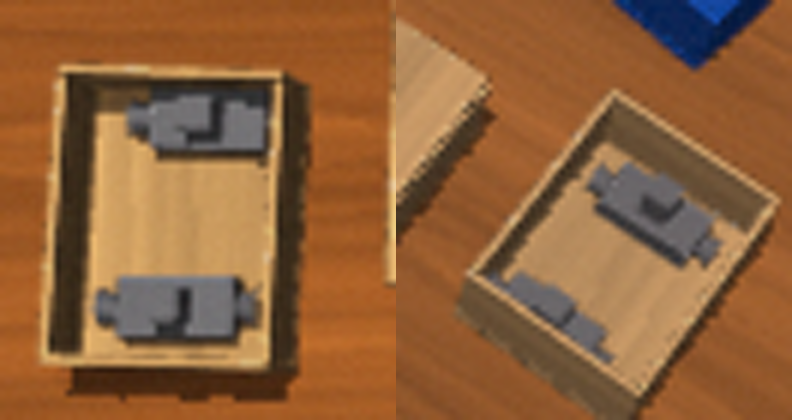

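The left box holds two thrusters: one against its +x wall at top crop (200,120), and one near its -x wall at (178,308). I'll enlarge the view to locate the stub tops.

```bash
python3 - <<'E'
from h import *
a=cv2.imread('pics/t6.png');b=cv2.imread('pics/s6.png')
f=lambda im:cv2.convertScaleAbs(im,alpha=2.0,beta=-60)
A=np.hstack([crop(a,120,177,154,199,11.7),crop(a,117,208,151,230,11.7)])[:, :]
B=np.hstack([crop(b,310,245,344,267,11.7),crop(b,328,228,362,250,11.7)])
cv2.imwrite('pics/c8.png',f(np.vstack([A,B])));print(A.shape)
E
```

```text
(257, 796, 3)
```

View pics/c8.png

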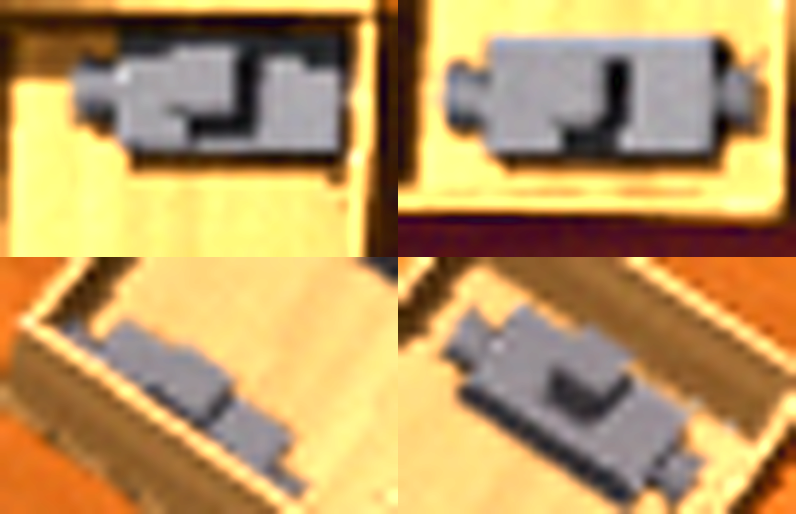

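```bash
python3 - <<'E'
from h import *
for n,(X,Y,x0,y0,sx,sy) in {'far':(204,77,120,177,310,245),'near':(172,92,117,208,328,228)}.items():
    w=px2w('top',x0+(X+.5)/11.7-.5,y0+(Y+.5)/11.7-.5,.045)
    p=w2px('scene',w); print(n,w,((p-[sx,sy]+.5)*11.7-.5).round())
    for s in((1,1),(1,-1),(-1,-1),(-1,1)):
        q=w2px('scene',w+np.array([.008*s[0],.008*s[1],0]));print(s,((q-[sx,sy]+.5)*11.7-.5).round())
# L box frame
c=np.array([.5003,.3909]);print('boxdir',np.radians(-2.9))
E
```

```text
far [0.55014522 0.37965729 0.045     ] [186. 124.]
(1, 1) [197. 163.]
(1, -1) [145. 130.]
(-1, -1) [176.  84.]
(-1, 1) [228. 117.]
near [0.45957974 0.39519829 0.045     ] [193. 101.]
(1, 1) [205. 138.]
(1, -1) [153. 107.]
(-1, -1) [182.  63.]
(-1, 1) [234.  94.]
boxdir -0.05061454830783556
```

```bash
python3 -m jog '[{"rx":0,"ry":0,"rz":-0.1,"x":-0.03,"y":0.9,"z":0,"jaw":-0.3},{"rx":0,"ry":0,"rz":-0.1,"x":-0.03,"y":0.95,"z":0,"jaw":-0.3},{"rx":0,"ry":0,"rz":-0.1,"x":-0.03,"y":0.95,"z":0,"jaw":-0.3},{"rx":0,"ry":0,"rz":-0.1,"x":-0.03,"y":0.95,"z":0,"jaw":-0.3},{"rx":0,"ry":0,"rz":-0.1,"x":-0.03,"y":0.95,"z":0,"jaw":-0.3},{"rx":0,"ry":0,"rz":-0.1,"x":-0.03,"y":0.95,"z":0,"jaw":-0.3},{"rx":0,"ry":0,"rz":-0.1,"x":-0.03,"y":0.95,"z":0,"jaw":-0.3},{"rx":0,"ry":0,"rz":-0.06,"x":-0.03,"y":0.95,"z":0,"jaw":-0.3}]'
python3 -m jog '[{"rx":0,"ry":0,"rz":0,"x":-0.04,"y":0.95,"z":0,"jaw":-0.3},{"rx":0,"ry":0,"rz":0,"x":-0.04,"y":0.95,"z":0,"jaw":-0.3},{"rx":0,"ry":0,"rz":0,"x":-0.04,"y":0.9,"z":0,"jaw":-0.3},{"rx":0,"ry":0,"rz":0,"x":0,"y":0.1,"z":0,"jaw":-0.3},{"rx":0,"ry":0,"rz":0,"x":0,"y":0,"z":0,"jaw":-0.3}]'
```

```text
clock: 28.65
tcp_pos: [0.466, 0.2308, 0.1608]
orientation: [0.062, 3.141, 0.0]
contact_force: [0.4, 0.1, -1.2]
grip_width: 0.0301
gripper_force: 0.0
clock: 29.28
tcp_pos: [0.4588, 0.4025, 0.1604]
orientation: [-0.061, -3.14, 0.0]
contact_force: [-0.2, -0.7, 0.3]
grip_width: 0.0298
gripper_force: 0.0
```

```bash
python3 -m jog '[{"rx":0,"ry":0,"rz":-0.06,"x":0.01,"y":-0.12,"z":-0.6,"jaw":-0.3},{"rx":0,"ry":0,"rz":0,"x":0,"y":0,"z":-0.6,"jaw":-0.3},{"rx":0,"ry":0,"rz":0,"x":0,"y":0,"z":-0.5,"jaw":-0.3},{"rx":0,"ry":0,"rz":0,"x":0,"y":0,"z":-0.35,"jaw":-0.3},{"rx":0,"ry":0,"rz":0,"x":0,"y":0,"z":-0.15,"jaw":-0.3},{"rx":0,"ry":0,"rz":0,"x":0,"y":0,"z":0,"jaw":-0.3}]'
python3 -m jog '[{"rx":0,"ry":0,"rz":0,"x":0,"y":0,"z":0,"jaw":-1},{"rx":0,"ry":0,"rz":0,"x":0,"y":0,"z":0,"jaw":-1},{"rx":0,"ry":0,"rz":0,"x":0,"y":0,"z":0,"jaw":-1},{"rx":0,"ry":0,"rz":0,"x":0,"y":0,"z":0,"jaw":-1}]' 30
```

```text
clock: 30.02
tcp_pos: [0.4611, 0.3941, 0.0286]
orientation: [-0.083, -3.14, 0.0]
contact_force: [-0.1, 0.2, 0.8]
grip_width: 0.0299
gripper_force: 0.0
clock: 30.52
tcp_pos: [0.4615, 0.395, 0.0296]
orientation: [0.082, 3.139, 0.002]
contact_force: [-0.3, -0.7, 6.0]
grip_width: 0.0147
gripper_force: 31.9
```

```bash
python3 -m jog '[{"rx":0,"ry":0,"rz":0,"x":0,"y":0,"z":0.4,"jaw":-1},{"rx":0,"ry":0,"rz":0,"x":0,"y":0,"z":0.7,"jaw":-1},{"rx":0,"ry":0,"rz":0,"x":0,"y":0,"z":0.8,"jaw":-1},{"rx":0,"ry":0,"rz":0,"x":0,"y":-0.4,"z":0.7,"jaw":-1},{"rx":0,"ry":0,"rz":0.1,"x":0,"y":-0.8,"z":0,"jaw":-1},{"rx":0,"ry":0,"rz":0.1,"x":0,"y":-0.9,"z":0,"jaw":-1},{"rx":0,"ry":0,"rz":0.1,"x":0,"y":-0.9,"z":0,"jaw":-1},{"rx":0,"ry":0,"rz":0,"x":0,"y":-0.9,"z":0,"jaw":-1}]'
python3 -m jog '[{"rx":0,"ry":0,"rz":0,"x":0.05,"y":-0.9,"z":0,"jaw":-1},{"rx":0,"ry":0,"rz":0,"x":0.05,"y":-0.9,"z":0,"jaw":-1},{"rx":0,"ry":0,"rz":0,"x":0.05,"y":-0.9,"z":0,"jaw":-1},{"rx":0,"ry":0,"rz":0,"x":0.05,"y":-0.9,"z":0,"jaw":-1},{"rx":0,"ry":0,"rz":0,"x":0.05,"y":-0.9,"z":0,"jaw":-1},{"rx":0,"ry":0,"rz":0,"x":0.05,"y":-0.9,"z":0,"jaw":-1},{"rx":0,"ry":0,"rz":0,"x":0,"y":-0.9,"z":0,"jaw":-1},{"rx":0,"ry":0,"rz":0,"x":0,"y":-0.9,"z":0,"jaw":-1}]'
python3 -m jog '[{"rx":0,"ry":0,"rz":0,"x":0,"y":-0.5,"z":0,"jaw":-1},{"rx":0,"ry":0,"rz":0,"x":0,"y":0,"z":0,"jaw":-1},{"rx":0,"ry":0,"rz":0,"x":0,"y":0,"z":0,"jaw":-1}]'
```

```text
clock: 31.52
tcp_pos: [0.4607, 0.1588, 0.1856]
orientation: [-0.001, 3.141, -0.001]
contact_force: [0.3, -0.9, -1.1]
grip_width: 0.0154
gripper_force: 31.1
clock: 32.52
tcp_pos: [0.4789, -0.2731, 0.1859]
orientation: [-0.001, 3.141, -0.001]
contact_force: [0.5, 0.4, -0.2]
grip_width: 0.015
gripper_force: 31.1
clock: 32.9
tcp_pos: [0.4792, -0.3005, 0.1853]
orientation: [-0.002, 3.141, 0.001]
contact_force: [0.1, -0.8, -0.7]
grip_width: 0.015
gripper_force: 31.1
```

```bash
python3 -m jog '[{"rx":0,"ry":0,"rz":0,"x":0,"y":0,"z":-0.6,"jaw":-1},{"rx":0,"ry":0,"rz":0,"x":0,"y":0,"z":-0.6,"jaw":-1},{"rx":0,"ry":0,"rz":0,"x":0,"y":0,"z":-0.5,"jaw":-1},{"rx":0,"ry":0,"rz":0,"x":0,"y":0,"z":-0.4,"jaw":-1},{"rx":0,"ry":0,"rz":0,"x":0,"y":0,"z":-0.15,"jaw":-1},{"rx":0,"ry":0,"rz":0,"x":0,"y":0,"z":0,"jaw":-1},{"rx":0,"ry":0,"rz":0,"x":0,"y":0,"z":-0.03,"jaw":-1},{"rx":0,"ry":0,"rz":0,"x":0,"y":0,"z":0,"jaw":-1}]'
```

```text
clock: 33.9
tcp_pos: [0.4794, -0.3019, 0.0485]
orientation: [0.0, 3.141, -0.001]
contact_force: [-0.6, 0.3, -0.7]
grip_width: 0.0154
gripper_force: 31.1
```

```bash
python3 -m jog '[{"rx":0,"ry":0,"rz":0,"x":0,"y":0,"z":-0.03,"jaw":-1},{"rx":0,"ry":0,"rz":0,"x":0,"y":0,"z":0,"jaw":-1},{"rx":0,"ry":0,"rz":0,"x":0,"y":0,"z":0,"jaw":-0.3},{"rx":0,"ry":0,"rz":0,"x":0,"y":0,"z":0,"jaw":-0.3},{"rx":0,"ry":0,"rz":0,"x":0,"y":0,"z":0.5,"jaw":-0.3},{"rx":0,"ry":0,"rz":0,"x":0,"y":0,"z":0.9,"jaw":-0.3},{"rx":0,"ry":0,"rz":0,"x":0,"y":0,"z":0.8,"jaw":-0.3}]'
python3 -m jog '[{"rx":0,"ry":0,"rz":-0.1,"x":0,"y":0.6,"z":0,"jaw":-0.3},{"rx":0,"ry":0,"rz":-0.1,"x":0,"y":0.9,"z":0,"jaw":-0.3},{"rx":0,"ry":0,"rz":-0.1,"x":0,"y":0.95,"z":0,"jaw":-0.3},{"rx":0,"ry":0,"rz":0,"x":0.1,"y":0.95,"z":0,"jaw":-0.3},{"rx":0,"ry":0,"rz":0,"x":0.1,"y":0.95,"z":0,"jaw":-0.3},{"rx":0,"ry":0,"rz":0,"x":0.1,"y":0.95,"z":0,"jaw":-0.3},{"rx":0,"ry":0,"rz":0,"x":0.15,"y":0.95,"z":0,"jaw":-0.3},{"rx":0,"ry":0,"rz":0,"x":0.15,"y":0.95,"z":0,"jaw":-0.3}]'
python3 -m jog '[{"rx":0,"ry":0,"rz":0,"x":0.15,"y":0.95,"z":0,"jaw":-0.3},{"rx":0,"ry":0,"rz":0,"x":0.15,"y":0.95,"z":0,"jaw":-0.3},{"rx":0,"ry":0,"rz":0,"x":0.15,"y":0.95,"z":0,"jaw":-0.3},{"rx":0,"ry":0,"rz":0,"x":0.13,"y":0.95,"z":0,"jaw":-0.3},{"rx":0,"ry":0,"rz":0,"x":0,"y":0.35,"z":0,"jaw":-0.3},{"rx":0,"ry":0,"rz":0,"x":0,"y":0,"z":0,"jaw":-0.3},{"rx":0,"ry":0,"rz":0,"x":0,"y":0,"z":0,"jaw":-0.3}]'
python3 - <<'E'
from h import *
a=snap('top','t7.png');b=snap('scene','s7.png')
cv2.imwrite('pics/c9.png',np.hstack([crop(a,330,170,430,260,4),crop(b,300,205,400,295,4)]))
E
```

```text
clock: 34.78
tcp_pos: [0.4788, -0.3014, 0.1792]
orientation: [0.0, -3.141, -0.001]
contact_force: [1.1, -0.6, 0.3]
grip_width: 0.03
gripper_force: 0.0
clock: 35.78
tcp_pos: [0.515, 0.1318, 0.1778]
orientation: [0.083, 3.14, -0.001]
contact_force: [0.2, -0.9, 0.1]
grip_width: 0.0301
gripper_force: 0.0
clock: 36.65
tcp_pos: [0.55, 0.3779, 0.1774]
orientation: [-0.084, -3.14, 0.002]
contact_force: [-0.1, -0.5, 0.3]
grip_width: 0.0301
gripper_force: 0.0
```

View pics/c9.png

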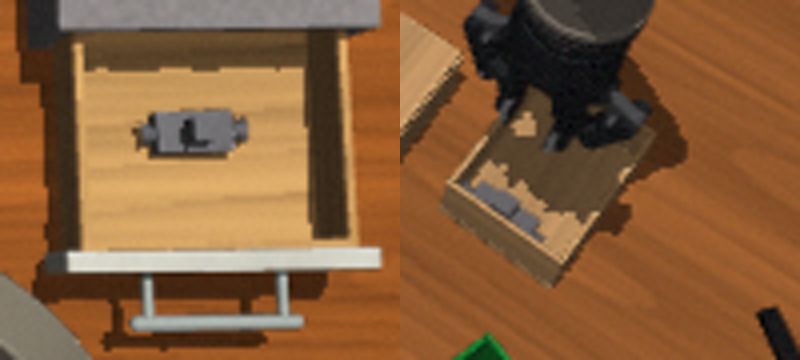

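The first thruster lies flat, stub up, in the drawer at (190,132). The second is still in place at (505,205), so I'll grasp it.

```bash
python3 -m jog '[{"rx":0,"ry":0,"rz":0,"x":-0.01,"y":0.02,"z":-0.8,"jaw":-0.3},{"rx":0,"ry":0,"rz":0,"x":0,"y":0,"z":-0.6,"jaw":-0.3},{"rx":0,"ry":0,"rz":0,"x":0,"y":0,"z":-0.5,"jaw":-0.3},{"rx":0,"ry":0,"rz":0,"x":0,"y":0,"z":-0.3,"jaw":-0.3},{"rx":0,"ry":0,"rz":0,"x":0,"y":0,"z":-0.17,"jaw":-0.3},{"rx":0,"ry":0,"rz":0,"x":0,"y":0,"z":-0.1,"jaw":-0.3},{"rx":0,"ry":0,"rz":0,"x":0,"y":0,"z":0,"jaw":-0.3}]'
python3 -m jog '[{"rx":0,"ry":0,"rz":0,"x":0,"y":0,"z":0,"jaw":-1},{"rx":0,"ry":0,"rz":0,"x":0,"y":0,"z":0,"jaw":-1},{"rx":0,"ry":0,"rz":0,"x":0,"y":0,"z":0,"jaw":-1},{"rx":0,"ry":0,"rz":0,"x":0,"y":0,"z":0,"jaw":-1}]' 30
```

```text
clock: 37.62
tcp_pos: [0.5494, 0.3807, 0.0301]
orientation: [0.082, 3.14, 0.001]
contact_force: [0.1, -0.0, 1.0]
grip_width: 0.0298
gripper_force: 0.0
clock: 38.12
tcp_pos: [0.5495, 0.3811, 0.0306]
orientation: [0.082, 3.139, 0.001]
contact_force: [-1.8, -0.7, 5.2]
grip_width: 0.015
gripper_force: 32.0
```

```bash
python3 -m jog '[{"rx":0,"ry":0,"rz":0,"x":0,"y":0,"z":0.4,"jaw":-1},{"rx":0,"ry":0,"rz":0,"x":0,"y":0,"z":0.7,"jaw":-1},{"rx":0,"ry":0,"rz":0,"x":0,"y":0,"z":0.8,"jaw":-1},{"rx":0,"ry":0,"rz":0,"x":-0.1,"y":-0.4,"z":0.7,"jaw":-1},{"rx":0,"ry":0,"rz":0.1,"x":-0.2,"y":-0.8,"z":0,"jaw":-1},{"rx":0,"ry":0,"rz":0.1,"x":-0.2,"y":-0.9,"z":0,"jaw":-1},{"rx":0,"ry":0,"rz":0.1,"x":-0.2,"y":-0.9,"z":0,"jaw":-1},{"rx":0,"ry":0,"rz":0,"x":-0.2,"y":-0.9,"z":0,"jaw":-1}]'
python3 -m jog '[{"rx":0,"ry":0,"rz":0,"x":-0.2,"y":-0.9,"z":0,"jaw":-1},{"rx":0,"ry":0,"rz":0,"x":-0.2,"y":-0.9,"z":0,"jaw":-1},{"rx":0,"ry":0,"rz":0,"x":-0.2,"y":-0.9,"z":0,"jaw":-1},{"rx":0,"ry":0,"rz":0,"x":-0.2,"y":-0.9,"z":0,"jaw":-1},{"rx":0,"ry":0,"rz":0,"x":-0.2,"y":-0.9,"z":0,"jaw":-1},{"rx":0,"ry":0,"rz":0,"x":-0.1,"y":-0.9,"z":0,"jaw":-1},{"rx":0,"ry":0,"rz":0,"x":0,"y":-0.9,"z":0,"jaw":-1},{"rx":0,"ry":0,"rz":0,"x":0,"y":-0.8,"z":0,"jaw":-1}]'
python3 -m jog '[{"rx":0,"ry":0,"rz":0,"x":-0.04,"y":-0.25,"z":0,"jaw":-1},{"rx":0,"ry":0,"rz":0,"x":0,"y":0,"z":0,"jaw":-1},{"rx":0,"ry":0,"rz":0,"x":0,"y":0,"z":0,"jaw":-1}]'
```

```text
clock: 39.12
tcp_pos: [0.4946, 0.1447, 0.1866]
orientation: [-0.001, 3.141, -0.002]
contact_force: [0.8, -0.9, -1.1]
grip_width: 0.0151
gripper_force: 31.3
clock: 40.12
tcp_pos: [0.4286, -0.2816, 0.1869]
orientation: [0.001, 3.141, -0.002]
contact_force: [1.3, -0.6, -0.6]
grip_width: 0.0149
gripper_force: 31.3
clock: 40.5
tcp_pos: [0.4271, -0.2924, 0.1861]
orientation: [-0.004, 3.142, 0.0]
contact_force: [0.4, 0.6, -1.0]
grip_width: 0.0149
gripper_force: 31.3
```

```bash
python3 -m jog '[{"rx":0,"ry":0,"rz":0,"x":0,"y":-0.1,"z":-0.6,"jaw":-1},{"rx":0,"ry":0,"rz":0,"x":0,"y":0,"z":-0.6,"jaw":-1},{"rx":0,"ry":0,"rz":0,"x":0,"y":0,"z":-0.5,"jaw":-1},{"rx":0,"ry":0,"rz":0,"x":0,"y":0,"z":-0.35,"jaw":-1},{"rx":0,"ry":0,"rz":0,"x":0,"y":0,"z":-0.15,"jaw":-1},{"rx":0,"ry":0,"rz":0,"x":0,"y":0,"z":-0.07,"jaw":-1},{"rx":0,"ry":0,"rz":0,"x":0,"y":0,"z":0,"jaw":-1}]'
python3 -m jog '[{"rx":0,"ry":0,"rz":0,"x":0,"y":0,"z":-0.02,"jaw":-1},{"rx":0,"ry":0,"rz":0,"x":0,"y":0,"z":0,"jaw":-1}]'
```

```text
clock: 41.38
tcp_pos: [0.4272, -0.3006, 0.05]
orientation: [-0.0, 3.141, -0.001]
contact_force: [-0.3, 0.2, -0.5]
grip_width: 0.0153
gripper_force: 31.3
clock: 41.62
tcp_pos: [0.427, -0.3007, 0.0487]
orientation: [0.0, 3.141, -0.001]
contact_force: [-0.1, 0.0, -0.8]
grip_width: 0.0147
gripper_force: 31.3
```

```bash
python3 -m jog '[{"rx":0,"ry":0,"rz":0,"x":0,"y":0,"z":-0.02,"jaw":-1},{"rx":0,"ry":0,"rz":0,"x":0,"y":0,"z":0,"jaw":-0.3},{"rx":0,"ry":0,"rz":0,"x":0,"y":0,"z":0,"jaw":-0.3},{"rx":0,"ry":0,"rz":0,"x":0,"y":0,"z":0.5,"jaw":-0.3},{"rx":0,"ry":0,"rz":0,"x":0,"y":0,"z":0.9,"jaw":-0.3},{"rx":0,"ry":0,"rz":0,"x":0,"y":0,"z":0.8,"jaw":-0.3}]'
python3 -m jog '[{"rx":0,"ry":0,"rz":0.13,"x":0.2,"y":0.8,"z":0,"jaw":-0.1},{"rx":0,"ry":0,"rz":0.13,"x":0.2,"y":0.9,"z":0,"jaw":-0.1},{"rx":0,"ry":0,"rz":0.13,"x":0.2,"y":0.9,"z":0,"jaw":-0.1},{"rx":0,"ry":0,"rz":0.13,"x":0.2,"y":0.9,"z":0,"jaw":-0.1},{"rx":0,"ry":0,"rz":0,"x":0.12,"y":0.37,"z":0,"jaw":-0.1},{"rx":0,"ry":0,"rz":0,"x":0,"y":0,"z":0,"jaw":-0.1}]'
python3 - <<'E'
from h import *
a=snap('top','t8.png');b=snap('scene','s8.png')
cv2.imwrite('pics/c10.png',np.hstack([crop(a,330,170,430,260,4),crop(b,90,80,190,170,4)]))
E
```

```text
clock: 42.38
tcp_pos: [0.4267, -0.3002, 0.1806]
orientation: [-0.001, 3.142, 0.001]
contact_force: [0.5, -0.2, 0.4]
grip_width: 0.0299
gripper_force: 0.0
clock: 43.12
tcp_pos: [0.4823, -0.0661, 0.1793]
orientation: [-0.149, 3.137, 0.001]
contact_force: [-0.6, -0.8, -1.1]
grip_width: 0.0386
gripper_force: 0.0
```

View pics/c10.png

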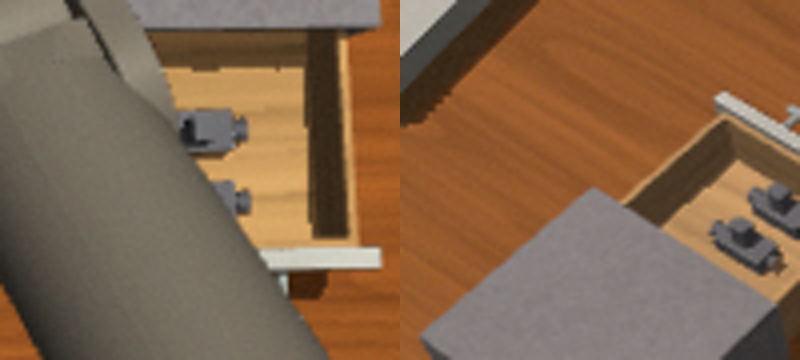

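Both thrusters lie flat, stub up. Now I'll put the box_a lid back.

```bash
python3 -m jog '[{"rx":0,"ry":0,"rz":0,"x":0,"y":-0.07,"z":-0.8,"jaw":-0.1},{"rx":0,"ry":0,"rz":0,"x":0,"y":0,"z":-0.8,"jaw":-0.1},{"rx":0,"ry":0,"rz":0,"x":0,"y":0,"z":-0.6,"jaw":-0.1},{"rx":0,"ry":0,"rz":0,"x":0,"y":0,"z":-0.37,"jaw":-0.1},{"rx":0,"ry":0,"rz":0,"x":0,"y":0,"z":0,"jaw":-0.1}]'
python3 -m jog '[{"rx":0,"ry":0,"rz":0,"x":0,"y":0,"z":0,"jaw":-1},{"rx":0,"ry":0,"rz":0,"x":0,"y":0,"z":0,"jaw":-1},{"rx":0,"ry":0,"rz":0,"x":0,"y":0,"z":0,"jaw":-1},{"rx":0,"ry":0,"rz":0,"x":0,"y":0,"z":0,"jaw":-1}]' 40
python3 -m jog '[{"rx":0,"ry":0,"rz":0,"x":0,"y":0,"z":0.5,"jaw":-1},{"rx":0,"ry":0,"rz":0,"x":0,"y":0,"z":0.9,"jaw":-1},{"rx":0,"ry":0,"rz":0,"x":0,"y":0,"z":0.9,"jaw":-1},{"rx":0,"ry":0,"rz":0,"x":0,"y":0,"z":0.4,"jaw":-1},{"rx":0,"ry":0,"rz":-0.2,"x":0,"y":0.6,"z":0,"jaw":-1},{"rx":0,"ry":0,"rz":-0.2,"x":0,"y":0.8,"z":0,"jaw":-1},{"rx":0,"ry":0,"rz":-0.2,"x":0,"y":0.9,"z":0,"jaw":-1},{"rx":0,"ry":0,"rz":-0.2,"x":0.05,"y":0.9,"z":0,"jaw":-1}]'
python3 -m jog '[{"rx":0,"ry":0,"rz":0,"x":0.05,"y":0.9,"z":0,"jaw":-1},{"rx":0,"ry":0,"rz":0,"x":0.05,"y":0.9,"z":0,"jaw":-1},{"rx":0,"ry":0,"rz":0,"x":0.05,"y":0.9,"z":0,"jaw":-1},{"rx":0,"ry":0,"rz":0,"x":0.05,"y":0.9,"z":0,"jaw":-1},{"rx":0,"ry":0,"rz":0,"x":0,"y":0.7,"z":0,"jaw":-1},{"rx":0,"ry":0,"rz":0,"x":0,"y":0,"z":0,"jaw":-1},{"rx":0,"ry":0,"rz":0,"x":0,"y":0,"z":0,"jaw":-1}]'
```

```text
clock: 43.85
tcp_pos: [0.4803, -0.074, 0.0234]
orientation: [0.139, -3.135, -0.0]
contact_force: [0.3, 0.5, 0.3]
grip_width: 0.0386
gripper_force: 0.0
clock: 44.35
tcp_pos: [0.4828, -0.073, 0.026]
orientation: [-0.142, 3.137, -0.002]
contact_force: [-0.7, -1.5, 6.6]
grip_width: 0.0132
gripper_force: 40.3
clock: 45.35
tcp_pos: [0.4845, 0.1207, 0.1871]
orientation: [0.08, 3.14, -0.001]
contact_force: [0.8, -0.0, -1.7]
grip_width: 0.0132
gripper_force: 39.5
clock: 46.22
tcp_pos: [0.4968, 0.3767, 0.1866]
orientation: [-0.077, -3.14, 0.002]
contact_force: [0.7, 0.2, -1.5]
grip_width: 0.0131
gripper_force: 39.6
```

```bash
python3 -m jog '[{"rx":0,"ry":0,"rz":0,"x":0.05,"y":0.22,"z":-0.4,"jaw":-1},{"rx":0,"ry":0,"rz":0,"x":0,"y":0,"z":-0.5,"jaw":-1},{"rx":0,"ry":0,"rz":0,"x":0,"y":0,"z":-0.4,"jaw":-1},{"rx":0,"ry":0,"rz":0,"x":0,"y":0,"z":-0.25,"jaw":-1},{"rx":0,"ry":0,"rz":0,"x":0,"y":0,"z":-0.15,"jaw":-1},{"rx":0,"ry":0,"rz":0,"x":0,"y":0,"z":-0.1,"jaw":-1},{"rx":0,"ry":0,"rz":0,"x":0,"y":0,"z":-0.04,"jaw":-1},{"rx":0,"ry":0,"rz":0,"x":0,"y":0,"z":0,"jaw":-1}]'
```

```text
clock: 47.22
tcp_pos: [0.5001, 0.391, 0.0768]
orientation: [0.077, 3.14, 0.001]
contact_force: [0.6, 0.8, -1.8]
grip_width: 0.0132
gripper_force: 39.6
```

```bash
python3 -m jog '[{"rx":0,"ry":0,"rz":0,"x":0,"y":0,"z":-0.04,"jaw":-1},{"rx":0,"ry":0,"rz":0,"x":0,"y":0,"z":0,"jaw":-1}]'
python3 -m jog '[{"rx":0,"ry":0,"rz":0,"x":0,"y":0,"z":0,"jaw":-0.1},{"rx":0,"ry":0,"rz":0,"x":0,"y":0,"z":0,"jaw":-0.1},{"rx":0,"ry":0,"rz":0,"x":0,"y":0,"z":0.5,"jaw":-0.1},{"rx":0,"ry":0,"rz":0,"x":0,"y":0,"z":0.9,"jaw":-0.1},{"rx":0,"ry":0,"rz":0,"x":0,"y":-0.5,"z":0.7,"jaw":-0.1},{"rx":0,"ry":0,"rz":-0.8,"x":-0.1,"y":-0.9,"z":0,"jaw":-0.4},{"rx":0,"ry":0,"rz":-0.8,"x":-0.2,"y":-0.9,"z":0,"jaw":-0.4},{"rx":0,"ry":0,"rz":-0.8,"x":-0.2,"y":-0.9,"z":0,"jaw":-0.4}]'
python3 -m jog '[{"rx":0,"ry":0,"rz":-0.8,"x":-0.2,"y":-0.9,"z":0,"jaw":-0.4},{"rx":0,"ry":0,"rz":-0.8,"x":-0.2,"y":-0.9,"z":0,"jaw":-0.4},{"rx":0,"ry":0,"rz":-0.8,"x":-0.3,"y":-0.9,"z":0,"jaw":-0.4},{"rx":0,"ry":0,"rz":-0.8,"x":-0.3,"y":-0.9,"z":0,"jaw":-0.4},{"rx":0,"ry":0,"rz":-0.8,"x":-0.3,"y":-0.9,"z":0,"jaw":-0.4},{"rx":0,"ry":0,"rz":-0.8,"x":-0.3,"y":-0.9,"z":0,"jaw":-0.4},{"rx":0,"ry":0,"rz":-0.8,"x":-0.3,"y":-0.9,"z":0,"jaw":-0.4},{"rx":0,"ry":0,"rz":-0.7,"x":-0.3,"y":-0.9,"z":0,"jaw":-0.4}]'
python3 -m jog '[{"rx":0,"ry":0,"rz":0,"x":-0.1,"y":-0.9,"z":0,"jaw":-0.4},{"rx":0,"ry":0,"rz":0,"x":0,"y":-0.25,"z":0,"jaw":-0.4},{"rx":0,"ry":0,"rz":0,"x":0,"y":0,"z":0,"jaw":-0.4}]'
python3 - <<'E'
from h import *
a=snap('top','t9.png');b=snap('scene','s9.png')
cv2.imwrite('pics/c11.png',np.vstack([crop(a,105,140,305,240,4)[:290],crop(b,210,170,410,245,4)]))
E
```

```text
clock: 47.48
tcp_pos: [0.5, 0.3908, 0.0742]
orientation: [0.077, 3.14, 0.0]
contact_force: [0.1, -0.7, -2.6]
grip_width: 0.013
gripper_force: 39.6
clock: 48.48
tcp_pos: [0.4697, 0.1972, 0.2003]
orientation: [0.735, 3.054, 0.0]
contact_force: [1.4, -0.2, -0.2]
grip_width: 0.0256
gripper_force: 0.0
clock: 49.48
tcp_pos: [0.3375, -0.2349, 0.2007]
orientation: [2.22, 2.22, 0.0]
contact_force: [0.9, -0.4, -0.0]
grip_width: 0.0259
gripper_force: 0.0
clock: 49.85
tcp_pos: [0.3322, -0.3024, 0.2001]
orientation: [-2.219, -2.224, -0.001]
contact_force: [1.0, 1.7, -0.2]
grip_width: 0.0252
gripper_force: 0.0
```

View pics/c11.png

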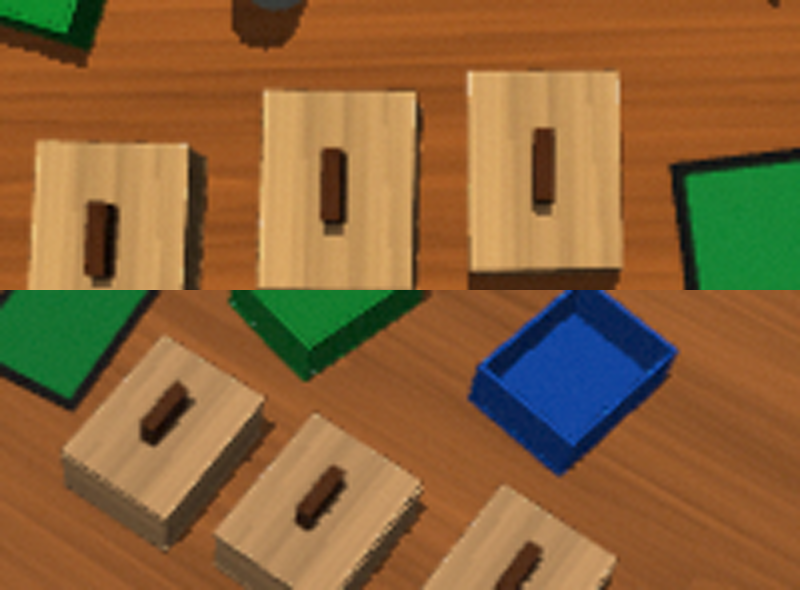

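All three lids look on. I'll compare them numerically with the start pictures.

```bash
python3 - <<'E'
from h import *
def L(f):return cv2.imread('pics/'+f).astype(np.float32)
for A,B,rs in(('top0.png','t9.png',[(107,170,158,232),(165,157,214,220),(217,151,265,215)]),('scene0.png','s9.png',[(308,215,368,277),(260,198,320,258),(222,178,280,235)])):
    a,b=cv2.cvtColor(L(A),cv2.COLOR_BGR2GRAY),cv2.cvtColor(L(B),cv2.COLOR_BGR2GRAY)
    for n,(x0,y0,x1,y1) in zip('LMR',rs):
        s,r=cv2.phaseCorrelate(a[y0:y1,x0:x1],b[y0:y1,x0:x1]); d=abs(a-b)[y0:y1,x0:x1]
        print(A,n,np.round(s,2),round(r,2),d.mean(),(d>30).sum())
E
```

```text
top0.png L [ 0.53 -0.16] 0.99 7.538456 157
top0.png M [ 0.65 -0.27] 0.98 8.239146 171
top0.png R [-0.15  0.32] 0.95 5.5424466 88
scene0.png L [-0.39  0.06] 1.04 4.0802283 87
scene0.png M [-0.25 -0.13] 1.01 4.6307874 108
scene0.png R [ 0.22 -0.16] 0.96 3.3136752 28
```

```bash
python3 -m jog '[{"rx":0,"ry":0,"rz":0,"x":0.16,"y":0,"z":-0.3,"jaw":-0.4},{"rx":0,"ry":0,"rz":0,"x":0,"y":0,"z":-0.8,"jaw":-0.4},{"rx":0,"ry":0,"rz":0,"x":0,"y":0,"z":-0.6,"jaw":-0.4},{"rx":0,"ry":0,"rz":0,"x":0,"y":0,"z":-0.5,"jaw":-0.4},{"rx":0,"ry":0,"rz":0,"x":0,"y":0,"z":-0.33,"jaw":-0.4},{"rx":0,"ry":0,"rz":0,"x":0,"y":0,"z":0,"jaw":-0.4}]'
python3 -m jog '[{"rx":0,"ry":0,"rz":0,"x":0,"y":0,"z":0,"jaw":-1},{"rx":0,"ry":0,"rz":0,"x":0,"y":0,"z":0,"jaw":-1},{"rx":0,"ry":0,"rz":0,"x":0,"y":0,"z":0,"jaw":-1},{"rx":0,"ry":0,"rz":0,"x":0,"y":0,"z":0,"jaw":-1}]' 40
```

```text
clock: 50.7
tcp_pos: [0.3413, -0.3, 0.0475]
orientation: [-2.212, -2.226, -0.001]
contact_force: [0.6, 0.2, 0.4]
grip_width: 0.0254
gripper_force: 0.0
clock: 51.2
tcp_pos: [0.3438, -0.3015, 0.0493]
orientation: [2.214, 2.225, 0.004]
contact_force: [5.1, 3.0, -7.5]
grip_width: 0.0097
gripper_force: 38.9
```

```bash
python3 -m jog '[{"rx":0,"ry":0,"rz":0,"x":0.08,"y":0,"z":0,"jaw":-1},{"rx":0,"ry":0,"rz":0,"x":0.15,"y":0,"z":0,"jaw":-1},{"rx":0,"ry":0,"rz":0,"x":0.18,"y":0,"z":0,"jaw":-1},{"rx":0,"ry":0,"rz":0,"x":0.18,"y":0,"z":0,"jaw":-1},{"rx":0,"ry":0,"rz":0,"x":0.18,"y":0,"z":0,"jaw":-1},{"rx":0,"ry":0,"rz":0,"x":0.18,"y":0,"z":0,"jaw":-1},{"rx":0,"ry":0,"rz":0,"x":0.18,"y":0,"z":0,"jaw":-1},{"rx":0,"ry":0,"rz":0,"x":0.18,"y":0,"z":0,"jaw":-1}]'
python3 -m jog '[{"rx":0,"ry":0,"rz":0,"x":0.18,"y":0,"z":0,"jaw":-1},{"rx":0,"ry":0,"rz":0,"x":0.18,"y":0,"z":0,"jaw":-1},{"rx":0,"ry":0,"rz":0,"x":0.18,"y":0,"z":0,"jaw":-1},{"rx":0,"ry":0,"rz":0,"x":0.18,"y":0,"z":0,"jaw":-1},{"rx":0,"ry":0,"rz":0,"x":0.12,"y":0,"z":0,"jaw":-1},{"rx":0,"ry":0,"rz":0,"x":0.08,"y":0,"z":0,"jaw":-1},{"rx":0,"ry":0,"rz":0,"x":0,"y":0,"z":0,"jaw":-1}]'
```

```text
clock: 52.2
tcp_pos: [0.4212, -0.3025, 0.0492]
orientation: [2.217, 2.224, -0.0]
contact_force: [-1.3, 2.2, 5.3]
grip_width: 0.0094
gripper_force: 40.2
clock: 53.08
tcp_pos: [0.477, -0.3033, 0.0492]
orientation: [2.216, 2.223, 0.001]
contact_force: [0.0, -1.7, 6.5]
grip_width: 0.0093
gripper_force: 40.2
```

```bash
python3 -m jog '[{"rx":0,"ry":0,"rz":0,"x":0.06,"y":0,"z":0,"jaw":-1},{"rx":0,"ry":0,"rz":0,"x":0.05,"y":0,"z":0,"jaw":-1},{"rx":0,"ry":0,"rz":0,"x":0,"y":0,"z":0,"jaw":-1}]'
```

```text
clock: 53.45
tcp_pos: [0.483, -0.3033, 0.0492]
orientation: [2.216, 2.223, 0.0]
contact_force: [0.4, -1.2, 6.3]
grip_width: 0.0097
gripper_force: 40.3
```

```bash
python3 -m jog '[{"rx":0,"ry":0,"rz":0,"x":0.04,"y":0,"z":0,"jaw":-1},{"rx":0,"ry":0,"rz":0,"x":0,"y":0,"z":0,"jaw":-1}]'
```

```text
clock: 53.7
tcp_pos: [0.4852, -0.3033, 0.0492]
orientation: [2.216, 2.223, 0.0]
contact_force: [0.1, -0.7, 6.4]
grip_width: 0.0096
gripper_force: 40.3
```

```bash
for i in 1 2 3; do python3 -m jog '[{"rx":0,"ry":0,"rz":0,"x":0.05,"y":0,"z":0,"jaw":-1},{"rx":0,"ry":0,"rz":0,"x":0,"y":0,"z":0,"jaw":-1}]' | grep -E 'tcp_pos|contact'; done
```

```text
tcp_pos: [0.4883, -0.3034, 0.0492]
contact_force: [-0.4, -2.5, 6.3]
tcp_pos: [0.4912, -0.3034, 0.0492]
contact_force: [0.6, -1.4, 6.0]
tcp_pos: [0.4935, -0.3034, 0.0491]
contact_force: [-1.5, -2.2, 8.8]
```

```bash
python3 -m jog '[{"rx":0,"ry":0,"rz":0,"x":0.05,"y":0,"z":0,"jaw":-1},{"rx":0,"ry":0,"rz":0,"x":0,"y":0,"z":0,"jaw":-1}]' | grep -E 'tcp_pos|contact'; python3 -m jog '[{"rx":0,"ry":0,"rz":0,"x":0.05,"y":0,"z":0,"jaw":-1},{"rx":0,"ry":0,"rz":0,"x":0,"y":0,"z":0,"jaw":-1}]' | grep -E 'tcp_pos|contact'
```

```text
tcp_pos: [0.4935, -0.3035, 0.0491]
contact_force: [-10.1, 0.3, 16.4]
tcp_pos: [0.4935, -0.3035, 0.049]
contact_force: [-18.0, 1.2, 25.1]
```

```bash
python3 -m jog '[{"rx":0,"ry":0,"rz":0,"x":-0.08,"y":0,"z":0,"jaw":-1},{"rx":0,"ry":0,"rz":0,"x":0,"y":0,"z":0,"jaw":-0.4},{"rx":0,"ry":0,"rz":0,"x":0,"y":0,"z":0,"jaw":-0.4},{"rx":0,"ry":0,"rz":0,"x":0,"y":0,"z":0.3,"jaw":-0.4},{"rx":0,"ry":0,"rz":0,"x":0,"y":0,"z":0.8,"jaw":-0.4},{"rx":0,"ry":0,"rz":0,"x":0,"y":0,"z":0.9,"jaw":-0.4},{"rx":0,"ry":0,"rz":0,"x":-0.8,"y":0,"z":0,"jaw":-0.4},{"rx":0,"ry":0,"rz":0,"x":-0.8,"y":0,"z":0,"jaw":-0.4}]'
python3 -m jog '[{"rx":0,"ry":0,"rz":0,"x":0,"y":-0.8,"z":0.5,"jaw":-0.4},{"rx":0,"ry":0,"rz":0,"x":0,"y":-0.8,"z":0.5,"jaw":-0.4},{"rx":0,"ry":0,"rz":0,"x":0,"y":-0.8,"z":0,"jaw":-0.4},{"rx":0,"ry":0,"rz":0,"x":0,"y":-0.8,"z":0,"jaw":-0.4},{"rx":0,"ry":0,"rz":0,"x":0,"y":0,"z":0,"jaw":-0.4}]'
python3 - <<'E'
from h import *
a=snap('top','t10.png')
cv2.imwrite('pics/c12.png',np.hstack([cv2.resize(a,(480,360)),crop(a,330,95,430,215,3)]))
E
```

```text
clock: 55.95
tcp_pos: [0.3985, -0.3023, 0.1701]
orientation: [2.214, 2.225, 0.001]
contact_force: [-1.1, -0.2, -0.7]
grip_width: 0.0254
gripper_force: 0.0
clock: 56.58
tcp_pos: [0.397, -0.4982, 0.2289]
orientation: [2.222, 2.219, -0.002]
contact_force: [0.4, 0.7, -0.3]
grip_width: 0.0254
gripper_force: 0.0
```

View pics/c12.png

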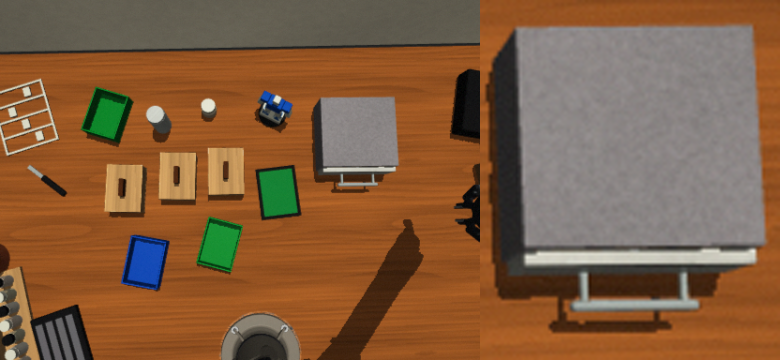

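The drawer is shut with its front against the cabinet at (640,257). All lids are on, the bystanders have not moved and the robot is clear, so I'm handing in.

```bash
python3 -c "
from bench import *
print(r.hand_in())"
```

```text
the job is handed in; nothing more can be done
None
```

I handed the job in after about 57 s on the robot's clock: both thrusters found (in the left-hand box) lay flat, stub up, in the drawer when last seen; the drawer is shut, all three lids are back on, and the figure, jar and spray can look unmoved; no verdict came back.

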